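Hang the hardware dippers back on their tubs

ROBOT

A 7-joint arm with a two-finger parallel gripper is mounted at the origin on the work surface. World frame = base frame: x ahead of the robot, y to its left, z up, the work surface at z = 0. Lengths are in m, angles in degrees, forces in N, time in s.
With the tool pointing down it reaches from about 0.425 to 0.875 m from the base axis. Payload 4.7 kg.
Tool frame: the origin (TCP) lies at the very end of the fingers, on their centre line; the grasp point (between the pads) lies behind it (env.pinch_z is the z of the grasp point in the tool frame, in m); z points along the fingers, y is the direction in which the jaws open and shut (so a half turn about z gives the same grasp; the last joint's range is limited). The gripper opens to 87 mm and grips with 3 to 60 N. Pads are 19 mm wide; open, the fingers measure 117 mm over their backs; the gripper's body (75 mm by 190 mm) begins 51 mm behind the grasp point.
Start: joints at [-71.213, 18.392, -4.016, 83.108, 1.295, 78.541, -3.26], TCP at [0.201, 0.618, 0.223] pointing down, gripper open.
Joint ranges: [-163.93, 163.93], [-17.29, 119.83], [-79.2, 71.16], [3.27, 140.29], [-89.18, 269.18], [5.43, 117.66], [-154.24, 154.24]. Speed limits (degrees/s): [147.25, 147.25, 180, 180, 180, 180, 180].

INTERFACE

Orientations are given as [roll, pitch, yaw] about the fixed x, y, z axes, in that order (R = Rz(yaw) Ry(pitch) Rx(roll)).
In Python, from cell import readout, read_camera, env gives the robot as it stands. The module is installed in compiled form; this text tells all that it offers.
- The arm moves only by the tool servo_tool, never from a script. Its argument "plan" is a list that holds one entry, the list of rows, each a list of 5 numbers: the finger opening in m, from 0 to 0.087, then the shift along the tool's x, y, z in m, then the turn about the tool's z in rad. In form: [[[jaw, x, y, z, yaw], ...]]. A call has 1 to 12 rows; each row is the pose to reach, as a shift and turn from the pose measured when the call began, along the tool's axes at that moment; what a row does not reach only later rows make up. A row lasts 1/12 s, in which the tool goes at most 41.7 mm and 7.16 degrees, less where a joint would pass 70% of its speed; a pose out of reach is approached as far as the arm can. A call with a gripper value outside its range is refused whole. The fingers move at their own pace and stop on an object; "force" is the grip in N (left out, the last holds). Time passes only in rows, so rows that repeat a pose let the fingers close. It gives the time, the measured TCP pose, the force and the opening at its end, in the units of the state.
- readout.get_obs(): the state, without advancing time (a new reading comes with each control period).
- read_camera(name): name is "side" or "top"; returns a dict with "image" (384x512x3 uint8, red, green, blue), "range_z" (384x512 float32, m along the optical axis (not along the pixel's ray), 0 where there is no reading), "mtx" (3x3 intrinsics, pixels), "camera_from_world" (4x4, takes a point from world to camera coordinates). Camera axes: x right, y up, looking along -z (the intrinsics and any distortion apply to the point x, -y, -z); pixel columns grow to the right and rows downward; lengths in m; the calibration is good to about 2 mm. A picture is of the moment at which its call begins.
- env.sign_off(): hands the job in, once; it reports no verdict.
The state is a dict: "time_s": time; "qpos": joint angles; "joint_velocities": joint speeds; "effort": joint torques, N m; "tool_pos": TCP position; "tool_rot": TCP orientation; "force": force on the tool from outside, world axes, zero at the start; "wrist_torque": the same for the moment, N m; "grip_width": finger opening in m.
Only numpy, scipy, OpenCV 4.12 (cv2) and the standard library are available. Lean on these libraries where they do the work, as an engineer would, in place of code of your own. Each camera call takes 0.05 s, during which the arm holds its last target. There are 200 camera calls.

TASK

The two long-handled hardware dippers were left standing on the cutting mat. Hang each one by its own hook over the rim of its tub under the wire shelf, the large dipper on the large tub and the small dipper on the small tub, with the cup inside the tub and the tongue of the hook outside, so that it stays hanging there by itself, upright and still. Do not knock the wire shelf, and leave the maul, the glue bottle and the jar where they stand.

Things in the scene. Friction and masses are not known exactly. Their poses are not given: they have to be found in the camera images.
- dipper_large: The large hardware dipper, about 160 g, 210 mm tall, rigid, standing on its flat steel cup (60 mm across, 45 mm high). Origin = centre of the cup's underside, z up along the handle. 8 mm round steel stem beside the cup, parallel to z, axis at x = -33 mm; on top of it a turned wooden grip. The hook points to -x, away from the cup. Heaviest at the cup.
- dipper_small: The small hardware dipper, about 110 g, 192 mm tall, rigid, standing on its flat steel cup (46 mm across, 34 mm high). Origin = centre of the cup's underside, z up along the handle. 8 mm round steel stem beside the cup, parallel to z, axis at x = -26 mm; on top of it a turned wooden grip. The hook points to -x, away from the cup. Heaviest at the cup.
- dipper_large_hook (a point): Middle of the large dipper's hook slot, on the underside of its strap (dipper frame x = -43, y = 0, z = 88 mm): it comes to rest on the rim. Flat steel hook: strap 16 mm wide (y), 3 mm thick; the tongue at its -x end hangs 20 mm below the strap, 3 mm thick; slot between stem and tongue 12 mm wide (x). Axes as the dipper's.
- dipper_small_hook (a point): Middle of the small dipper's hook slot, on the underside of its strap (dipper frame x = -36, y = 0, z = 70 mm): it comes to rest on the rim. Flat steel hook: strap 16 mm wide (y), 3 mm thick; the tongue at its -x end hangs 20 mm below the strap, 3 mm thick; slot between stem and tongue 12 mm wide (x). Axes as the dipper's.
- dipper_large_grip (a point): Middle of the large dipper's wooden grip, on the stem's axis (dipper frame x = -33, y = 0, z = 168 mm); round, 16 to 17 mm thick, from z = 131 to 210 mm.
- dipper_small_grip (a point): Middle of the small dipper's wooden grip, on the stem's axis (dipper frame x = -26, y = 0, z = 150 mm); round, 16 to 17 mm thick, from z = 113 to 192 mm.
- tub_large: The large hardware tub: open round steel tub, straight wall, 150 mm outer diameter, wall 4 mm, rim 115 mm above its underside, inner floor 5 mm above it with a few rivets lying on it. Does not move. Origin = centre of its underside. It stands on the mat under the front edge of the wire shelf, on the left or the right.
- tub_large_rim (a point): Centre of the large tub's mouth, at rim height.
- tub_small: The small hardware tub: the same, 112 mm outer diameter, wall 4 mm, rim 95 mm above its underside. Does not move.
- tub_small_rim (a point): Centre of the small tub's mouth, at rim height.
- shelf: Wire shelf standing over both tubs, does not move: bars up to 8 mm thick, centres 480 mm above its feet; 600 mm wide (y), 220 mm deep (x), on four 14 mm legs at its corners, 492 mm tall. Origin = at foot level under the middle of the front edge (nearest the robot); it reaches from there to +x. Too low for a gripper held upright over the rims.
- maul: Bystander, loose: leather worker's maul standing on its head, head 54 mm in diameter and 85 mm high, round wooden handle up to 195 mm. Origin = centre of its underside.
- glue_bottle: Bystander, loose: white glue bottle, 54 mm in diameter, 125 mm tall. Origin = centre of its underside.
- edge_jar: Bystander, loose: amber glass jar with a lid, 54 mm in diameter, 60 mm tall. Origin = centre of its underside.
Mind the look-alikes: they are no part of the job. Leave any red or yellow look-alike of the dipper_large alone.

How it is judged (in metres and radians):
At the end, for the whole second after the job is handed in: Each dipper hangs on the tub of its own size: the underside of its hook on the rim (within 5 mm of rim height, the wall in the slot), cup inside the tub, handle within about 14 degrees of upright, at rest, let go (z of dipper_large_hook in the frame of tub_large_rim between -0.005 and 0.005 m and horizontal distance between dipper_large_hook and tub_large_rim between 0.063 and 0.079 m and horizontal distance between dipper_large and tub_large_rim below 0.053 m and angle between each of dipper_large, dipper_small's own z axis and vertical below 0.25 rad and contact force between dipper_large and tub_large above 0.3 N and linear speed of each of dipper_large, dipper_small below 0.02 m/s and angular speed of each of dipper_large, dipper_small below 0.15 rad/s and z of dipper_small_hook in the frame of tub_small_rim between -0.005 and 0.005 m and horizontal distance between dipper_small_hook and tub_small_rim between 0.044 and 0.06 m and horizontal distance between dipper_small and tub_small_rim below 0.034 m and contact force between dipper_small and tub_small above 0.3 N); the robot touches nothing.
It fails at once if the maul is pushed away (more than 25 mm) or tipped (distance of maul from where it was at the start of the episode above 0.025 m or angle between maul's own z axis and vertical above 0.4 rad).
It fails at once if the glue bottle is pushed away (more than 25 mm) or tipped (distance of glue_bottle from where it was at the start of the episode above 0.025 m or angle between glue_bottle's own z axis and vertical above 0.4 rad).
It fails at once if the jar is pushed away (more than 25 mm) or tipped (distance of edge_jar from where it was at the start of the episode above 0.025 m or angle between edge_jar's own z axis and vertical above 0.4 rad).
It fails at once if the robot knocks the wire shelf (more than 15 N) (contact force between any of the arm, the fingers and shelf above 15 N).
It also fails if it takes over 72 s, if anything falls off the work surface, if the arm or the gripper's body presses on something with over 40 N, if the wrist force passes 120 N, or if a joint passes its speed limit or range.

## Working session

There is one attempt and no reset: what is moved stays moved. The work goes in short steps, Python scripts to look and compute and a tool call to move; the robot and the scene stay as the last step left them, time stands still between calls to the robot, and variables do not carry over. Pictures are saved under pics/ and viewed, about 8 in all and at most 12, crops included, and the job is handed in when it is done.

Besides the shell and the picture viewer there is one more tool, called after "Call:" in YAML: its name, and indented under it one key for each argument. servo_tool: Moves the arm, as the interface text tells. Its arguments: {"type":"object","properties":{"plan":{"type":"array"},"force":{"type":"number"}},"required":["plan"]}

```bash
mkdir -p pics
cat > h.py <<'E'
import numpy as np,cv2
from cell import readout,read_camera,env
def grab(n):
    c=read_camera(n); np.savez(f'{n}.npz',**c); cv2.imwrite(f'pics/{n}_raw.png',c['image'][:,:,::-1]); return c
def load(n): return dict(np.load(f'{n}.npz'))
def cloud(c):
    z=c['range_z']; K=c['mtx']; v,u=np.mgrid[:z.shape[0],:z.shape[1]]
    p=np.stack([(u-K[0,2])/K[0,0]*z,-(v-K[1,2])/K[1,1]*z,-z,np.ones_like(z)],-1)
    w=p@np.linalg.inv(c['camera_from_world']).T
    w=w[...,:3]; w[z==0]=np.nan; return w
E
python3 - <<'E'
from h import *
o=readout.get_obs();print(o,env.pinch_z)
ims=[]
for n in('side','top'):
    c=grab(n); print(n,c['mtx'].round(1).tolist(),c['camera_from_world'].round(3).tolist(),c.keys())
    ims.append(cv2.resize(c['image'][:,:,::-1],(800,600)))
    cv2.imwrite(f'pics/{n}0.png',ims[-1])
E
```

```text
{'time_s': 0.0, 'qpos': array([-71.21179901,  18.4385138 ,  -4.01214369,  83.17546021,
         1.29506447,  78.54140141,  -3.26076824]), 'joint_velocities': array([ 0.03915649, -0.08826428, -0.11262104,  0.01832739, -0.13134706,
        0.04425938, -0.01801626]), 'effort': array([-6.89612830e-05, -4.91294217e+01, -4.03931066e-01, -3.12520158e+01,
       -6.38339971e-02,  4.40702587e-02,  1.99071592e-04]), 'tool_pos': array([0.20055988, 0.61769368, 0.22146236]), 'tool_rot': array([-1.79889859e+02,  6.97109248e-03,  1.62017597e+02]), 'force': array([0.22833083, 0.52740949, 0.24748054]), 'wrist_torque': array([-0.01022827,  0.03577283, -0.0694727 ]), 'grip_width': 0.08667345075529806} -0.0187
side [[354.8, 0.0, 252.1], [0.0, 354.8, 189.5], [0.0, 0.0, 1.0]] [[0.948, -0.318, -0.017, -0.377], [0.199, 0.55, 0.811, -0.235], [-0.249, -0.772, 0.584, -1.076], [0.0, 0.0, 0.0, 1.0]] dict_keys(['image', 'range_z', 'mtx', 'camera_from_world'])
top [[384.6, 0.0, 254.5], [0.0, 384.6, 190.7], [0.0, 0.0, 1.0]] [[0.022, -0.999, 0.027, 0.067], [0.998, 0.023, 0.057, -0.456], [-0.057, 0.025, 0.998, -1.404], [0.0, 0.0, 0.0, 1.0]] dict_keys(['image', 'range_z', 'mtx', 'camera_from_world'])
```

View pics/side0.png

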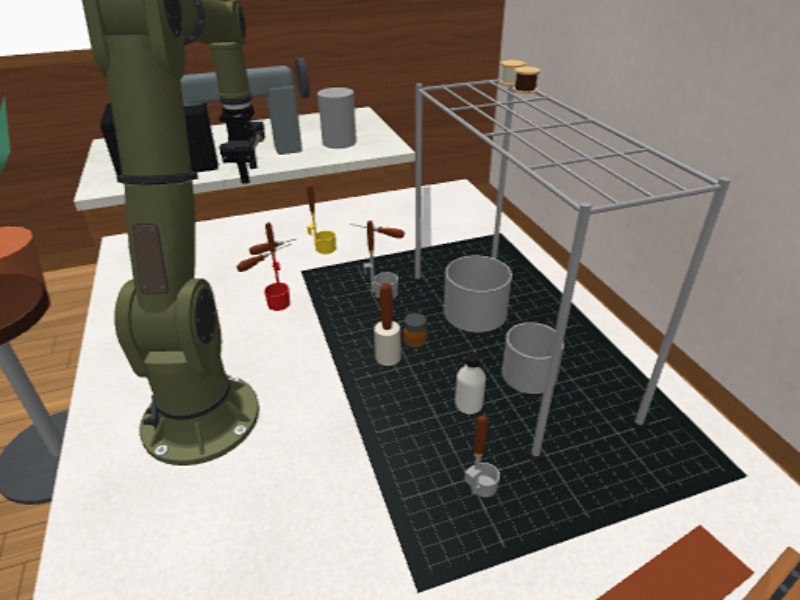

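View pics/top0.png

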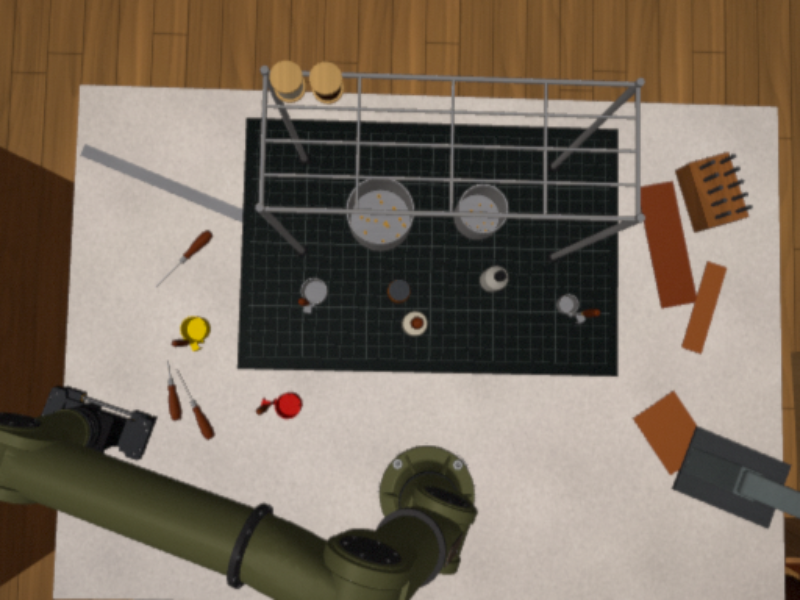

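```bash
cat >> h.py <<'E'
from scipy.optimize import least_squares
def circ(p):
    r=least_squares(lambda q:np.hypot(p[:,0]-q[0],p[:,1]-q[1])-q[2],[*np.median(p,0)[:2],np.ptp(p[:,0])/2],loss='soft_l1',f_scale=.002)
    return r.x, np.abs(r.fun).mean()
def box(w,x,y,z):
    return (w[...,0]>x[0])&(w[...,0]<x[1])&(w[...,1]>y[0])&(w[...,1]<y[1])&(w[...,2]>z[0])&(w[...,2]<z[1])
E
python3 - <<'E'
from h import *
np.set_printoptions(precision=4,suppress=True)
W={n:cloud(load(n)) for n in('side','top')}
t=W['top'];I=load('top')['image']
for nm,(u,v) in dict(mat=(430,330),cupL=(314,290),cupS=(568,304),tubL=(380,214),tubS=(481,200),jar=(399,290),maul=(417,323),glue=(500,275),front1=(300,211),front2=(600,216)).items():
    print(nm,t[int(v*.64),int(u*.64)],I[int(v*.64),int(u*.64)])
P={n:W[n].reshape(-1,3) for n in W}
for n in W:
    w=W[n]; s=box(w,(.3,.95),(-.4,.4),(-.01,.6))
    # shelf front
    b=w[box(w,(.4,.9),(-.32,.32),(.465,.5))]
    print(n,'shelf',np.percentile(b,[0.5,2,50,98,99.5],axis=0).round(3).tolist())
Rgb=I.reshape(-1,3).astype(int); p=P['top']
red=(Rgb[:,0]-Rgb[:,2]>40)&(p[:,2]>.1)&(p[:,0]>.3)&(p[:,0]<.6)&(np.abs(p[:,1])<.3)
for q in p[red]: print(q)
E
```

```text
mat [0.3815 0.0002 0.0085] [45 49 48]
cupL [0.4715 0.279  0.0028] [128 127 129]
cupS [ 0.4519 -0.3274  0.005 ] [125 123 126]
tubL [0.5613 0.1208 0.4882] [120 117 115]
tubS [ 0.6957 -0.1152  0.0008] [130 128 131]
jar [0.4716 0.0775 0.0671] [56 58 62]
maul [0.3959 0.044  0.1913] [100  45  20]
glue [ 0.5033 -0.1419  0.1257] [27 26 27]
front1 [0.5601 0.2455 0.4897] [110 108 106]
front2 [ 0.5665 -0.2307  0.484 ] [105 103  99]
side shelf [[0.558, -0.3, 0.467], [0.559, -0.298, 0.473], [0.673, -0.127, 0.484], [0.784, 0.305, 0.494], [0.786, 0.308, 0.497]]
top shelf [[0.559, -0.293, 0.474], [0.56, -0.292, 0.481], [0.674, 0.01, 0.486], [0.786, 0.31, 0.495], [0.788, 0.312, 0.497]]
[0.5674 0.1012 0.4853]
[0.5673 0.0987 0.4859]
[0.4374 0.2788 0.2152]
[0.4377 0.2762 0.2111]
[0.4343 0.2822 0.2125]
[0.4345 0.2793 0.2108]
[0.4345 0.276  0.2119]
[0.4347 0.2733 0.2087]
[0.4349 0.2704 0.2069]
[0.4312 0.2823 0.2108]
[0.4313 0.2792 0.2104]
[0.4312 0.2756 0.214 ]
[0.4315 0.273  0.2104]
[0.4317 0.2701 0.208 ]
[0.4284 0.2797 0.2066]
[0.4283 0.2761 0.2095]
[0.4284 0.2732 0.2076]
[0.4291 0.2717 0.195 ]
[0.4054 
[... 165 characters left out ...]
07 0.1941]
[0.399  0.0475 0.1943]
[0.399  0.0444 0.1964]
[0.399  0.0413 0.1986]
[0.399  0.0383 0.2025]
[0.3991 0.035  0.1996]
[0.3959 0.0529 0.1767]
[0.3958 0.0503 0.1888]
[0.3958 0.0473 0.1924]
[0.3959 0.044  0.1913]
[0.3958 0.0413 0.1997]
[0.3959 0.0379 0.1967]
[0.396  0.0348 0.1978]
[0.3961 0.0313 0.193 ]
[0.3925 0.0505 0.1928]
[0.3925 0.0476 0.1986]
[0.3926 0.0442 0.1949]
[0.3927 0.0409 0.1948]
[0.3928 0.0377 0.1944]
[0.3929 0.0344 0.1926]
[0.3929 0.0312 0.1925]
[0.3894 0.05   0.1851]
[0.3894 0.0471 0.1919]
[0.3894 0.0441 0.1946]
[0.3895 0.041  0.1968]
[0.3896 0.0376 0.1928]
[0.3897 0.0343 0.1924]
[0.3863 0.0466 0.1827]
[0.3863 0.0439 0.1926]
[0.3863 0.0407 0.1935]
[0.3864 0.0375 0.1932]
```

Run:
```python
from h import *
np.set_printoptions(precision=4,suppress=True)
for n in('top','side'):
    c=load(n); w=cloud(c); I=c['image'].astype(int)
    m=w[box(w,(.4,.75),(-.3,.3),(-.02,.02))]; print(n,'matz',np.median(m,0))
    for nm,xr,yr,h,R in(('tubL',(.5,.8),(.0,.25),.115,.075),('tubS',(.5,.8),(-.2,.0),.095,.056)):
        s=w[box(w,xr,yr,(h-.012,h+.012))]
        if len(s)>10: print(nm,len(s),circ(s),s.min(0),s.max(0))
    for nm,xr,yr,h in(('cupL',(.4,.55),(.2,.36),.045),('cupS',(.38,.55),(-.4,-.25),.034),('cup?',(.38,.55),(-.4,-.25),.045)):
        s=w[box(w,xr,yr,(h-.01,h+.008))]
        if len(s)>5: print(nm,len(s),circ(s),s.min(0),s.max(0))
    red=(I[...,0]-I[...,2]>35)
    for nm,xr,yr in(('gripL',(.38,.5),(.2,.36)),('gripS',(.35,.55),(-.45,-.25))):
        k=red&box(w,xr,yr,(.1,.25)); s=w[k]
        print(nm,len(s),np.median(s,0),s.min(0),s.max(0), 'px',np.argwhere(k).mean(0))
```

```text
top matz [ 0.5573 -0.0018  0.0038]
tubL 185 (array([0.6413, 0.1242, 0.0724]), np.float64(0.001164313030190457)) [0.5674 0.0512 0.103 ] [0.7123 0.1962 0.1249]
tubS 216 (array([ 0.6064, -0.148 ,  0.0883]), np.float64(0.02341971040124426)) [ 0.5005 -0.1638  0.0832] [ 0.7101 -0.0508  0.1045]
cupL 45 (array([0.4662, 0.2719, 0.0282]), np.float64(0.0007989488317540767)) [0.4329 0.2428 0.0354] [0.4942 0.2997 0.0513]
cupS 52 (array([ 0.4493, -0.3195,  0.0214]), np.float64(0.0012799056991645954)) [ 0.4215 -0.3414  0.0241] [ 0.4721 -0.2972  0.0399]
cup? 29 (array([ 0.4492, -0.3193,  0.0219]), np.float64(0.0013160344419208404)) [ 0.4246 -0.3401  0.0351] [ 0.4721 -0.2975  0.0471]
gripL 18 [0.4321 0.2758 0.21  ] [0.4283 0.2691 0.1914] [0.4378 0.2823 0.2152] px [192.6111 193.2778]
gripS 39 [ 0.425  -0.3251  0.1783] [ 0.4203 -0.3341  0.1123] [ 0.4314 -0.3223  0.1978] px [199.641  378.0256]
side matz [ 0.5468 -0.1436  0.0025]
tubL 333 (array([0.642 , 0.1205, 0.0727]), np.float64(0.0015278235142521797)) [0.5678 0.0449 0.1031] [0.7152 0.2007 0.1201]
tubS 332 (array([ 0.6548, -0.1105,  0.0541]), np.float64(0.018115051181992557)) [ 0.5001 -0.1699  0.083 ] [ 0.7107 -0.0492  0.1059]
cupL 75 (array([0.4661, 0.2692, 0.0285]), np.float64(0.0017749688844252223)) [0.4309 0.2412 0.0353] [0.495  0.303  0.0505]
cupS 122 (array([ 0.4478, -0.323 ,  0.0223]), np.float64(0.0014973657698701373)) [ 0.4218 -0.3457  0.024 ] [ 0.4713 -0.2989  0.0395]
cup? 43 (array([ 0.4463, -0.322 ,  0.0235]), np.float64(0.002028339314024898)) [ 0.4122 -0.3471  0.0351] [ 0.4706 -0.3015  0.0529]
gripL 68 [0.431  0.2702 0.1755] [0.4257 0.2637 0.1267] [0.4372 0.2788 0.2111] px [151.0147 236.5882]
gripS 160 [ 0.4218 -0.3382  0.1614] [ 0.4169 -0.3423  0.106 ] [ 0.4306 -0.3281  0.1949] px [278.25  307.175]
```

Run:
```python
from h import *
np.set_printoptions(precision=3,suppress=True)
o=readout.get_obs();T=o['tool_pos'];y=np.radians(o['tool_rot'][2])
ax=np.array([np.cos(y),np.sin(y)]);
rad=T[:2]/np.hypot(*T[:2]); tan=np.array([-rad[1],rad[0]])
print('toolx',ax,'rad',rad)
A=[]
for n in('top','side'):
    w=cloud(load(n)).reshape(-1,3); d=w-T
    k=(np.hypot(d[:,0],d[:,1])<.25)&(d[:,2]>-.02)&(d[:,2]<.7); A.append(d[k])
d=np.vstack(A); r=d[:,:2]@rad; t=d[:,:2]@tan
for z in np.arange(-.02,.7,.03):
    k=(d[:,2]>=z)&(d[:,2]<z+.03)
    if k.sum(): print('%.2f'%z,k.sum(),'rad %.3f %.3f tan %.3f %.3f'%(*np.percentile(r[k],[1,99]),*np.percentile(t[k],[1,99])))
c=load('side');im=c['image'][0:130,100:190,::-1]
cv2.imwrite('pics/arm.png',cv2.resize(im,None,fx=4.5,fy=4.5))
im=load('top')['image'][240:384,0:180,::-1]
cv2.imwrite('pics/arm2.png',cv2.resize(im,None,fx=4,fy=4))
```

```text
toolx [-0.951  0.309] rad [0.309 0.951]
-0.02 52 rad -0.055 0.049 tan -0.171 0.006
0.01 66 rad -0.060 0.054 tan -0.014 0.008
0.04 37 rad -0.084 0.053 tan -0.031 0.007
0.07 505 rad -0.095 0.087 tan -0.040 0.033
0.10 1029 rad -0.097 0.095 tan -0.039 0.032
0.13 200 rad -0.054 0.009 tan -0.032 0.020
0.16 546 rad -0.052 0.013 tan -0.039 0.031
0.19 298 rad -0.040 0.017 tan -0.040 0.030
0.22 328 rad -0.039 0.014 tan -0.039 0.028
0.25 289 rad -0.040 0.012 tan -0.038 0.028
0.28 243 rad -0.039 0.011 tan -0.038 0.029
0.31 178 rad -0.054 0.007 tan -0.048 0.033
0.34 315 rad -0.193 0.027 tan -0.051 -0.018
0.37 577 rad -0.240 0.019 tan -0.053 -0.026
0.40 2544 rad -0.234 -0.008 tan -0.055 0.035
0.43 2362 rad -0.246 -0.094 tan -0.052 0.020
0.46 70 rad -0.250 -0.230 tan -0.029 -0.003
```

View pics/arm.png

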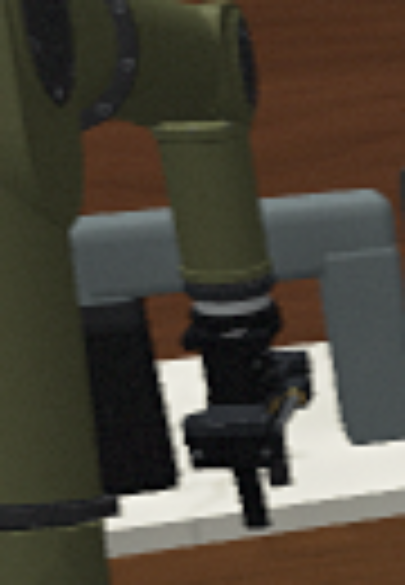

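The candidates are:
- Steel dipper on the left, at about (314,290) in the top view. Its cup fits 57–60 mm and its grip top is at 0.21 m, so this is dipper_large.
- Steel dipper on the right, at (568,304). Its cup fits 45 mm, so this is dipper_small.
- Red (288,405) and yellow (195,328) look-alikes, which I'll leave alone.

The shelf forces a tilted tool, so I'll move to the front and look for tilt there.

Call:
servo_tool:
  plan:
    - [[0.087,0,0,-0.04,0],[0.087,0,0,-0.08,0],[0.087,0,0,-0.12,-0.1],[0.087,-0.03,-0.033,-0.13,-0.2],[0.087,-0.06,-0.065,-0.13,-0.314],[0.087,-0.09,-0.098,-0.13,-0.314],[0.087,-0.12,-0.13,-0.13,-0.314],[0.087,-0.15,-0.16,-0.13,-0.314],[0.087,-0.178,-0.19,-0.13,-0.314],[0.087,-0.206,-0.22,-0.13,-0.314],[0.087,-0.234,-0.25,-0.13,-0.314],[0.087,-0.26,-0.28,-0.13,-0.314]]

```text
time_s: 1.1
tool_pos: [0.3587, 0.2767, 0.3517]
tool_rot: [-179.9, -0.0, -180.0]
force: [0.3, -0.1, 0.7]
grip_width: 0.0874
```

```bash
cat > st.py <<'E'
from h import *
from scipy.spatial.transform import Rotation as Ro
np.set_printoptions(precision=4,suppress=True)
o=readout.get_obs(); R=Ro.from_euler('xyz',o['tool_rot'],degrees=True).as_matrix()
print(round(o['time_s'],2),'q',o['qpos'].round(1),'p',o['tool_pos'],'rpy',o['tool_rot'].round(1),'F',o['force'].round(1),'g',round(float(o['grip_width']),4)); print(R)
E
python3 st.py
```

```text
1.1 q [-50.9  -7.9   8.7  96.9   1.2  91.   47.8] p [0.3587 0.2767 0.3517] rpy [-179.9   -0.  -180. ] F [ 0.3 -0.1  0.7] g 0.0874
[[-1.     -0.0001 -0.0007]
 [-0.0001  1.     -0.0017]
 [ 0.0007 -0.0017 -1.    ]]
```

Call:
servo_tool:
  plan:
    - [[0.087,-0.013,-0.034,-0.01,0],[0.087,-0.026,-0.069,-0.02,0],[0.087,-0.039,-0.104,-0.03,0],[0.087,-0.052,-0.138,-0.04,0],[0.087,-0.065,-0.173,-0.05,0],[0.087,-0.078,-0.208,-0.06,0],[0.087,-0.09,-0.242,-0.07,0],[0.087,-0.1,-0.277,-0.08,0],[0.087,-0.1,-0.277,-0.12,0],[0.087,-0.1,-0.277,-0.16,0],[0.087,-0.1,-0.277,-0.2,0],[0.087,-0.1,-0.277,-0.24,0]]

```text
time_s: 2.1
tool_pos: [0.4595, 0.0, 0.5901]
tool_rot: [-180.0, 0.4, -180.0]
force: [-59.4, -3.7, 0.8]
grip_width: 0.0869
```

```bash
python3 st.py
```

```text
2.1 q [-35.7  -0.7  32.1  62.5   0.5 117.7  86.6] p [0.4595 0.     0.5901] rpy [-180.     0.4 -180. ] F [-59.4  -3.7   0.8] g 0.0869
[[-1.     -0.0003  0.0074]
 [-0.0003  1.     -0.0007]
 [-0.0074 -0.0007 -1.    ]]
```

Run:
```python
from h import *
a=grab('side')['image'];o=readout.get_obs();print(o['force'],o['joint_velocities'],o['qpos'],o['tool_pos'])
b=grab('top')['image'];o=readout.get_obs();print(o['force'],o['joint_velocities'],o['qpos'])
cv2.imwrite('pics/p4.png',np.vstack([a,b])[:,:,::-1][:, :][:768:1].repeat(1,0)[::1] if 0 else cv2.resize(np.hstack([a,b])[:,:,::-1],(800,300)))
```

```text
[-7.49136061  2.12775666 -0.92467421] [-0.94754061 -2.39629481  0.12479577  6.53364453  2.86522323 -0.48528426
 -2.86878728] [-35.59084966  -0.63348671  31.95030023  61.71578681   0.42269903
 117.5134342   86.66275599] [0.46270038 0.00076772 0.59596791]
[-0.56158632 -0.35457764 -0.63447877] [-0.67888624 -0.7359648   0.4432916   8.41219035  1.43783549  1.0651369
 -1.12349849] [-35.62844006  -0.70979425  31.970765    62.14573216   0.52217595
 117.57118878  86.56424369]
```

View pics/p4.png

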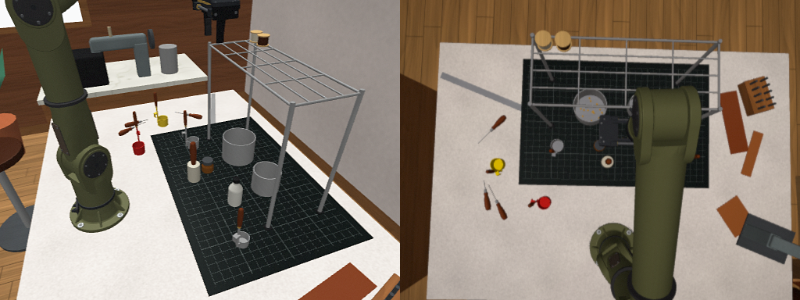

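Call:
servo_tool:
  plan:
    - [[0.087,0,0,-0.02,0],[0.087,0,0,-0.04,0],[0.087,0,0,-0.06,0],[0.087,0,0,-0.08,0],[0.087,0,0,-0.1,0],[0.087,0,0,-0.12,0]]

```text
time_s: 2.7
tool_pos: [0.4613, -0.0001, 0.6173]
tool_rot: [179.9, 3.8, 179.9]
force: [-0.4, -0.1, 0.3]
grip_width: 0.0869
```

```bash
python3 st.py
```

```text
2.7 q [ -0.6  -0.1  -2.7  58.7   0.1 117.6  86.7] p [ 0.4613 -0.0001  0.6173] rpy [179.9   3.8 179.9] F [-0.4 -0.1  0.3] g 0.0869
[[-0.9977  0.0008  0.0671]
 [ 0.001   1.      0.0023]
 [-0.0671  0.0023 -0.9977]]
```

Call:
servo_tool:
  plan:
    - [[0.087,0,0,-0.04,0],[0.087,0,0,-0.08,0],[0.087,0,0,-0.12,0],[0.087,0,0,-0.16,0],[0.087,0,0,-0.2,0],[0.087,0,0,-0.24,0]]

```text
time_s: 3.2
tool_pos: [0.454, -0.0005, 0.6415]
tool_rot: [179.7, 6.8, 179.9]
force: [-0.9, 0.6, -0.2]
grip_width: 0.0867
```

```bash
python3 st.py
```

```text
3.2 q [ 31.   -0.7 -33.3  56.1  -0.4 117.6  87.4] p [ 0.454  -0.0005  0.6415] rpy [179.7   6.8 179.9] F [-0.9  0.6 -0.2] g 0.0867
[[-0.9929  0.0008  0.1189]
 [ 0.0014  1.      0.0043]
 [-0.1189  0.0044 -0.9929]]
```

Call:
servo_tool:
  plan:
    - [[0.087,0,0,-0.1,0],[0.087,0,0,-0.2,0],[0.087,0,0,-0.3,0],[0.087,0,0,-0.4,0],[0.087,0,0,-0.5,0],[0.087,0,0,-0.6,0],[0.087,0,0,-0.6,0],[0.087,0,0,-0.6,0]]

```text
time_s: 3.87
tool_pos: [0.44, -0.0009, 0.6656]
tool_rot: [179.7, 9.8, 179.9]
force: [-0.5, -0.3, -0.1]
grip_width: 0.087
```

```bash
python3 st.py
```

```text
3.87 q [ 42.   -3.2 -40.8  55.   -2.9 117.6  89.5] p [ 0.44   -0.0009  0.6656] rpy [179.7   9.8 179.9] F [-0.5 -0.3 -0.1] g 0.087
[[-0.9853  0.0009  0.1707]
 [ 0.0018  1.      0.0048]
 [-0.1707  0.005  -0.9853]]
```

Call:
servo_tool:
  plan:
    - [[0.087,-0.02,0,-0.08,0],[0.087,-0.03,0,-0.15,0],[0.087,-0.03,0,-0.15,0]]

```text
time_s: 4.12
tool_pos: [0.4484, -0.0004, 0.6908]
tool_rot: [179.7, 12.8, 180.0]
force: [0.2, 0.3, -0.1]
grip_width: 0.0869
```

Call:
servo_tool:
  plan:
    - [[0.087,-0.02,0,-0.08,0],[0.087,-0.03,0,-0.15,0],[0.087,-0.03,0,-0.15,0]]

```text
time_s: 4.37
tool_pos: [0.4507, -0.0004, 0.7158]
tool_rot: [179.6, 15.9, 180.0]
force: [0.7, -0.2, -0.1]
grip_width: 0.0869
```

Call:
servo_tool:
  plan:
    - [[0.087,-0.04,0,-0.08,0],[0.087,-0.08,0,-0.15,0],[0.087,-0.08,0,-0.15,0]]

```text
time_s: 4.62
tool_pos: [0.4656, -0.0024, 0.737]
tool_rot: [179.5, 18.4, 179.9]
force: [-0.9, 0.1, -0.5]
grip_width: 0.0873
```

```bash
python3 st.py
```

```text
4.62 q [ 35.    0.3 -38.3  43.7   0.8 117.6  87.2] p [ 0.4656 -0.0024  0.737 ] rpy [179.5  18.4 179.9] F [-0.9  0.1 -0.5] g 0.0873
[[-0.9486 -0.0014  0.3164]
 [ 0.0014  1.      0.0086]
 [-0.3164  0.0086 -0.9486]]
```

Call:
servo_tool:
  plan:
    - [[0.087,-0.04,0,-0.08,0],[0.087,-0.06,0,-0.15,0],[0.087,-0.06,0,-0.15,0]]

```text
time_s: 4.87
tool_pos: [0.4723, -0.0034, 0.7588]
tool_rot: [179.3, 21.1, 179.9]
force: [0.1, -0.3, 0.0]
grip_width: 0.0868
```

Call:
servo_tool:
  plan:
    - [[0.087,-0.04,0,-0.08,0],[0.087,-0.06,0,-0.15,0],[0.087,-0.06,0,-0.15,0]]

```text
time_s: 5.12
tool_pos: [0.4761, -0.0046, 0.7831]
tool_rot: [179.2, 24.0, 179.9]
force: [-0.1, -0.7, -0.1]
grip_width: 0.0872
```

Call:
servo_tool:
  plan:
    - [[0.087,-0.04,0,-0.08,0],[0.087,-0.06,0,-0.15,0],[0.087,-0.06,0,-0.15,0]]

```text
time_s: 5.37
tool_pos: [0.4753, -0.0058, 0.8071]
tool_rot: [179.1, 27.0, 179.9]
force: [-0.3, 0.2, 1.3]
grip_width: 0.0868
```

Call:
servo_tool:
  plan:
    - [[0.087,-0.04,0,-0.08,0],[0.087,-0.06,0,-0.15,0],[0.087,-0.06,0,-0.15,0]]

```text
time_s: 5.62
tool_pos: [0.4696, -0.007, 0.8305]
tool_rot: [179.0, 29.9, 179.8]
force: [0.1, 0.6, -0.1]
grip_width: 0.087
```

```bash
python3 st.py
```

```text
5.62 q [-32.1   0.3  30.3  32.2  -0.2 117.6  88.1] p [ 0.4696 -0.007   0.8305] rpy [179.   29.9 179.8] F [ 0.1  0.6 -0.1] g 0.087
[[-0.867  -0.0064  0.4982]
 [ 0.0024  0.9999  0.0169]
 [-0.4982  0.0158 -0.8669]]
```

Call:
servo_tool:
  plan:
    - [[0.087,-0.05,0,-0.08,0],[0.087,-0.08,0,-0.15,0],[0.087,-0.08,0,-0.15,0]]

```text
time_s: 5.87
tool_pos: [0.4686, -0.0084, 0.8533]
tool_rot: [178.9, 32.7, 179.8]
force: [0.8, -0.0, -1.0]
grip_width: 0.0868
```

Call:
servo_tool:
  plan:
    - [[0.087,-0.05,0,-0.08,0],[0.087,-0.08,0,-0.15,0],[0.087,-0.08,0,-0.15,0]]

```text
time_s: 6.12
tool_pos: [0.4619, -0.0096, 0.8752]
tool_rot: [178.8, 35.5, 179.6]
force: [-0.5, 0.5, 0.2]
grip_width: 0.0867
```

Call:
servo_tool:
  plan:
    - [[0.087,-0.05,0,-0.08,0],[0.087,-0.08,0,-0.15,0],[0.087,-0.08,0,-0.15,0]]

```text
time_s: 6.37
tool_pos: [0.4508, -0.0113, 0.8966]
tool_rot: [178.7, 38.3, 179.5]
force: [-0.8, 0.5, -0.4]
grip_width: 0.0866
```

```bash
python3 st.py
```

```text
6.37 q [-44.1   0.4  44.1  23.8  -1.4 117.6  88.8] p [ 0.4508 -0.0113  0.8966] rpy [178.7  38.3 179.5] F [-0.8  0.5 -0.4] g 0.0866
[[-0.7847 -0.0055  0.6198]
 [ 0.0069  0.9998  0.0176]
 [-0.6198  0.0181 -0.7845]]
```

Call:
servo_tool:
  plan:
    - [[0.087,0.024,0.0,0.024,0],[0.087,0.048,0.01,0.047,0],[0.087,0.073,0.03,0.07,0],[0.087,0.097,0.05,0.094,0],[0.087,0.121,0.07,0.117,0],[0.087,0.145,0.09,0.141,0],[0.087,0.17,0.11,0.165,0],[0.087,0.194,0.13,0.188,0],[0.087,0.218,0.15,0.212,0],[0.087,0.242,0.17,0.235,0],[0.087,0.266,0.19,0.258,0],[0.087,0.29,0.21,0.282,0]]

```text
time_s: 7.37
tool_pos: [0.4637, 0.0818, 0.7247]
tool_rot: [179.6, 36.6, 178.6]
force: [-0.7, -2.8, -0.9]
grip_width: 0.0871
```

```bash
python3 st.py
```

```text
7.37 q [ -9.8 -17.3  -8.2  67.9   8.9  94.2  73.8] p [0.4637 0.0818 0.7247] rpy [179.6  36.6 178.6] F [-0.7 -2.8 -0.9] g 0.0871
[[-0.8026  0.0197  0.5962]
 [ 0.0191  0.9998 -0.0074]
 [-0.5962  0.0054 -0.8028]]
```

Call:
servo_tool:
  plan:
    - [[0.087,0.018,0.015,0.021,0],[0.087,0.035,0.03,0.042,0],[0.087,0.052,0.045,0.063,0],[0.087,0.07,0.06,0.084,0],[0.087,0.087,0.075,0.105,0],[0.087,0.104,0.09,0.126,0],[0.087,0.121,0.105,0.147,0],[0.087,0.138,0.12,0.168,0],[0.087,0.156,0.135,0.189,0],[0.087,0.173,0.15,0.21,0],[0.087,0.19,0.165,0.23,0],[0.087,0.208,0.175,0.25,0]]

```text
time_s: 8.37
tool_pos: [0.4611, 0.2753, 0.388]
tool_rot: [-178.9, 35.7, 179.4]
force: [0.3, -0.3, 0.1]
grip_width: 0.0871
```

```bash
python3 st.py
```

```text
8.37 q [-55.8 -17.3   2.  108.2  31.6  70.2  29.5] p [0.4611 0.2753 0.388 ] rpy [-178.9   35.7  179.4] F [ 0.3 -0.3  0.1] g 0.0871
[[-0.8123  0.0205  0.5828]
 [ 0.0079  0.9997 -0.0241]
 [-0.5831 -0.015  -0.8122]]
```

Call:
servo_tool:
  plan:
    - [[0.087,0.015,0,0.016,0],[0.087,0.03,0,0.033,0],[0.087,0.045,0,0.05,0],[0.087,0.06,0,0.067,0],[0.087,0.075,0.001,0.084,0],[0.087,0.09,0.001,0.1,0],[0.087,0.102,0.001,0.115,0],[0.087,0.113,0.001,0.128,0],[0.087,0.113,0.001,0.128,0]]

```text
time_s: 9.12
tool_pos: [0.4415, 0.2721, 0.2133]
tool_rot: [-178.4, 35.5, 179.8]
force: [-1.4, -0.1, -1.1]
grip_width: 0.0869
```

```bash
python3 st.py
python3 - <<'E'
from h import *
c=grab('side'); a=c['image']; cl=cv2.resize(a[100:240,170:330,::-1],(640,560)); cv2.imwrite('pics/p5.png',cl)
E
```

```text
9.12 q [-50.4 -14.   -4.3 125.7  36.2  53.4  16.4] p [0.4415 0.2721 0.2133] rpy [-178.4   35.5  179.8] F [-1.4 -0.1 -1.1] g 0.0869
[[-0.8146  0.0187  0.5798]
 [ 0.0023  0.9996 -0.0289]
 [-0.5801 -0.0222 -0.8143]]
```

View pics/p5.png

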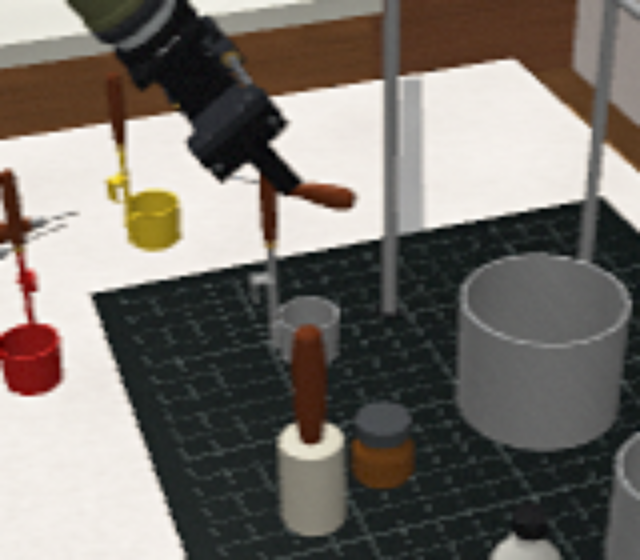

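Call:
servo_tool:
  plan:
    - [[0.087,0.008,0.002,0.012,0],[0.087,0.016,0.004,0.024,0],[0.087,0.024,0.005,0.036,0],[0.087,0.0305,0.005,0.047,0],[0.087,0.0305,0.005,0.047,0],[0.03,0.0305,0.005,0.047,0],[0.0,0.0305,0.005,0.047,0],[0.0,0.0305,0.005,0.047,0],[0.0,0.0305,0.005,0.047,0],[0.0,0.0305,0.005,0.047,0],[0.0,0.0305,0.005,0.047,0],[0.0,0.0305,0.005,0.047,0]]
  force: 25

```text
time_s: 10.17
tool_pos: [0.4453, 0.2769, 0.16]
tool_rot: [-178.6, 35.6, 179.7]
force: [1.4, 0.4, -0.1]
grip_width: 0.0481
```

```bash
python3 st.py
```

```text
10.17 q [-49.8  -9.7  -5.1 129.   40.4  47.5   9.8] p [0.4453 0.2769 0.16  ] rpy [-178.6   35.6  179.7] F [ 1.4  0.4 -0.1] g 0.0481
[[-0.8131  0.0187  0.5818]
 [ 0.0038  0.9996 -0.0268]
 [-0.582  -0.0196 -0.8129]]
```

Fingers are still closing; I'll wait for them.

Call:
servo_tool:
  plan:
    - [[0.0,0,0,0,0],[0.0,0,0,0,0],[0.0,0,0,0,0],[0.0,0,0,0,0],[0.0,0,0,0,0],[0.0,0,0,0,0],[0.0,0,0,0,0],[0.0,0,0,0,0],[0.0,0,0,0,0]]

```text
time_s: 10.92
tool_pos: [0.4453, 0.2771, 0.16]
tool_rot: [-178.6, 35.6, 179.7]
force: [0.2, 1.2, -0.6]
grip_width: 0.0152
```

```bash
python3 st.py
```

```text
10.92 q [-49.8  -9.7  -5.1 129.   40.4  47.5   9.8] p [0.4453 0.2771 0.16  ] rpy [-178.6   35.6  179.7] F [ 0.2  1.2 -0.6] g 0.0152
[[-0.8131  0.0184  0.5818]
 [ 0.0038  0.9996 -0.0264]
 [-0.5821 -0.0193 -0.8129]]
```

Call:
servo_tool:
  plan:
    - [[0.0,-0.01,0,-0.01,0],[0.0,-0.03,0,-0.028,0],[0.0,-0.052,-0.003,-0.047,0],[0.0,-0.074,-0.008,-0.067,0],[0.0,-0.092,-0.014,-0.084,0],[0.0,-0.106,-0.022,-0.096,0],[0.0,-0.112,-0.042,-0.092,0],[0.0,-0.12,-0.065,-0.085,0],[0.0,-0.128,-0.09,-0.078,0],[0.0,-0.136,-0.113,-0.071,0],[0.0,-0.144,-0.134,-0.065,0],[0.0,-0.151,-0.146,-0.061,0]]

```text
time_s: 11.92
tool_pos: [0.5441, 0.1309, 0.2946]
tool_rot: [-178.0, 34.8, 179.3]
force: [-1.0, -0.3, -1.4]
grip_width: 0.0154
```

```bash
python3 st.py
python3 - <<'E'
from h import *
c=grab('side'); a=c['image']; t=grab('top')['image']
A=cv2.resize(a[70:240,220:370,::-1],(400,453)); B=cv2.resize(t[90:240,180:330,::-1],(400,400)); B=cv2.copyMakeBorder(B,0,53,0,0,0)
cv2.imwrite('pics/p6.png',np.hstack([A,B]))
E
```

```text
11.92 q [-13.7 -17.2 -11.4 118.2  17.5  49.1  55.1] p [0.5441 0.1309 0.2946] rpy [-178.    34.8  179.3] F [-1.  -0.3 -1.4] g 0.0154
[[-0.8206  0.0328  0.5705]
 [ 0.0107  0.9991 -0.042 ]
 [-0.5713 -0.0284 -0.8202]]
```

View pics/p6.png

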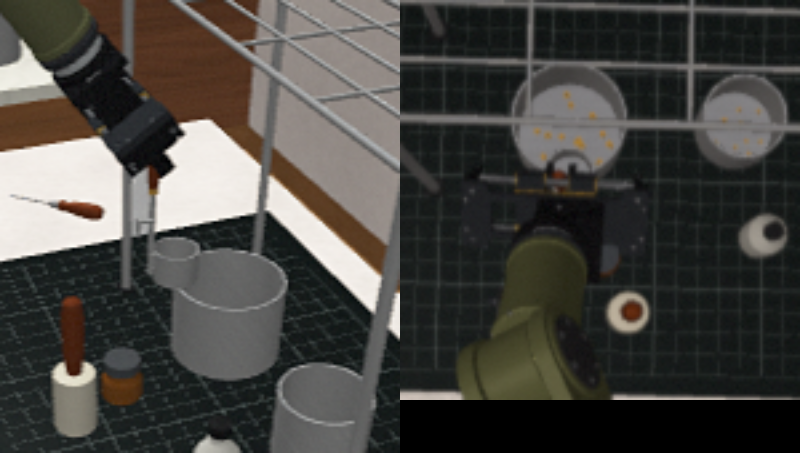

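```bash
cat > meas.py <<'E'
from h import *
import sys
np.set_printoptions(precision=4,suppress=True)
o=readout.get_obs();T=o['tool_pos']
def run(cx,cy,side,R,rimz,tc):
  for n in('top','side'):
    c=load(n); w=cloud(c)
    # tub rim
    d=np.hypot(w[...,0]-tc[0],w[...,1]-tc[1])
    s=w[(abs(w[...,2]-rimz)<.012)&(d>R-.012)&(d<R+.01)]; print(n,'tub',len(s),circ(s), np.percentile(s[:,2],95))
    b=box(w,(cx-.06,cx+.08),(cy-.06,cy+.06),(rimz+.0,.28))
    p=w[b]
    for z in np.arange(rimz,.28,.01):
        q=p[(p[:,2]>=z)&(p[:,2]<z+.01)]
        if len(q): print('%.3f'%z,len(q),q.min(0)[:2],q.max(0)[:2],np.median(q,0)[:2])
E
python3 - <<'E'
from meas import *
run(T[0]+.01,T[1],1,.073,.115,(.6415,.122))
E
```

```text
top tub 153 (array([0.6415, 0.1241, 0.0724]), np.float64(0.001123507581974477)) 0.12134459051777528
0.115 26 [0.5758 0.0745] [0.6155 0.1915] [0.5884 0.1668]
0.135 37 [0.5454 0.0952] [0.59   0.1416] [0.5797 0.1256]
0.145 24 [0.5689 0.0954] [0.5894 0.1391] [0.5822 0.114 ]
0.155 11 [0.5795 0.1025] [0.5905 0.142 ] [0.5871 0.1258]
0.165 10 [0.5726 0.0957] [0.5917 0.1419] [0.587  0.1158]
0.175 24 [0.5401 0.0926] [0.5933 0.1449] [0.5869 0.124 ]
0.185 7 [0.5635 0.0926] [0.5926 0.1448] [0.5851 0.1094]
side tub 297 (array([0.6419, 0.1203, 0.0727]), np.float64(0.001466372288759331)) 0.11792675247671869
0.115 13 [0.566  0.0744] [0.5857 0.1169] [0.5756 0.0942]
0.125 1 [0.5585 0.0988] [0.5585 0.0988] [0.5585 0.0988]
0.135 28 [0.5331 0.0924] [0.5809 0.1205] [0.5497 0.0975]
0.145 53 [0.5261 0.0896] [0.5862 0.1484] [0.5506 0.1033]
0.155 80 [0.5274 0.0899] [0.5885 0.1495] [0.5631 0.1133]
0.165 84 [0.5277 0.0897] [0.5905 0.1518] [0.5599 0.1223]
0.175 74 [0.5279 0.0912] [0.5904 0.1541] [0.5574 0.1225]
0.185 6 [0.527  0.1218] [0.5306 0.1256] [0.5284 0.1245]
0.195 5 [0.527  0.1249] [0.5317 0.1278] [0.5308 0.1273]
0.205 12 [0.512  0.1239] [0.5312 0.1384] [0.5272 0.1277]
0.215 12 [0.5109 0.1213] [0.534 0.14 ] [0.5189 0.1259]
0.225 23 [0.5119 0.1187] [0.5337 0.1409] [0.5247 0.1261]
0.235 7 [0.5274 0.1261] [0.534  0.1307] [0.53   0.1283]
0.245 7 [0.5276 0.1244] [0.5337 0.1296] [0.5298 0.1265]
0.255 8 [0.5259 0.1241] [0.5362 0.1271] [0.5308 0.126 ]
0.265 10 [0.5255 0.1236] [0.5373 0.1295] [0.5302 0.1253]
0.275 4 [0.5253 0.123 ] [0.5351 0.1257] [0.5299 0.1246]
```

Call:
servo_tool:
  plan:
    - [[0.0,-0.01,0.001,0.007,0],[0.0,-0.02,0.002,0.014,0],[0.0,-0.03,0.003,0.021,0],[0.0,-0.041,0.0045,0.0284,0],[0.0,-0.041,0.0045,0.0284,0],[0.0,-0.041,0.0045,0.0284,0]]

```text
time_s: 12.52
tool_pos: [0.5936, 0.1361, 0.2947]
tool_rot: [-178.1, 34.8, 179.3]
force: [-0.4, 1.0, -2.0]
grip_width: 0.015
```

```bash
python3 st.py
python3 - <<'E'
from h import *
grab('side');grab('top')
from meas import *
run(T[0]+.01,T[1],1,.073,.115,(.6415,.122))
E
```

```text
12.52 q [-13.8 -10.8  -9.9 113.3  18.8  47.5  55.6] p [0.5936 0.1361 0.2947] rpy [-178.1   34.8  179.3] F [-0.4  1.  -2. ] g 0.015
[[-0.8212  0.031   0.5698]
 [ 0.0101  0.9992 -0.0397]
 [-0.5705 -0.0268 -0.8208]]
top tub 95 (array([0.6414, 0.1239, 0.0723]), np.float64(0.0012053752681422628)) 0.12201270978810168
0.115 10 [0.647  0.1864] [0.6829 0.1958] [0.6683 0.1911]
0.135 3 [0.6061 0.1334] [0.6271 0.1498] [0.6234 0.1335]
0.155 6 [0.6361 0.1202] [0.6381 0.1369] [0.6375 0.1285]
0.165 9 [0.6353 0.1169] [0.6383 0.1433] [0.6375 0.1334]
0.175 15 [0.6319 0.1103] [0.6392 0.1495] [0.6362 0.1268]
0.185 1 [0.6378 0.1397] [0.6378 0.1397] [0.6378 0.1397]
side tub 271 (array([0.642 , 0.1204, 0.0727]), np.float64(0.0014647825952106956)) 0.11837159901364003
0.115 25 [0.5687 0.0801] [0.6812 0.1789] [0.5761 0.1216]
0.135 29 [0.5831 0.0953] [0.6359 0.1343] [0.6027 0.1037]
0.145 54 [0.5754 0.0947] [0.6349 0.152 ] [0.5986 0.107 ]
0.155 78 [0.5759 0.0958] [0.639  0.1558] [0.6108 0.126 ]
0.165 80 [0.5756 0.0957] [0.6409 0.1575] [0.6114 0.1265]
0.175 74 [0.5764 0.0943] [0.6401 0.158 ] [0.6074 0.1215]
0.185 6 [0.5762 0.1287] [0.5821 0.1345] [0.5797 0.1312]
0.195 4 [0.5781 0.1289] [0.58   0.1348] [0.5788 0.132 ]
0.205 12 [0.5601 0.1274] [0.5856 0.1461] [0.577  0.1314]
0.215 12 [0.5606 0.1287] [0.5835 0.1457] [0.5704 0.1318]
0.225 22 [0.5613 0.1265] [0.5841 0.1439] [0.574 0.133]
0.235 5 [0.5788 0.1303] [0.5837 0.1351] [0.5799 0.133 ]
0.245 4 [0.5786 0.1298] [0.5817 0.135 ] [0.5803 0.132 ]
0.255 6 [0.5775 0.1297] [0.5851 0.1325] [0.5805 0.1314]
0.265 10 [0.5752 0.1272] [0.5865 0.1356] [0.5798 0.1301]
0.275 8 [0.5741 0.1284] [0.586  0.1386] [0.5785 0.1304]
```

Call:
servo_tool:
  plan:
    - [[0.0,0.006,0,0.008,0],[0.0,0.012,0.001,0.017,0],[0.0,0.018,0.001,0.026,0],[0.0,0.024,0.001,0.035,0],[0.0,0.03,0.0015,0.043,0],[0.0,0.036,0.002,0.052,0],[0.0,0.042,0.002,0.06,0],[0.0,0.048,0.0025,0.069,0],[0.0,0.053,0.0025,0.076,0],[0.0,0.057,0.0027,0.082,0],[0.0,0.057,0.0027,0.082,0]]

```text
time_s: 13.53
tool_pos: [0.5925, 0.1354, 0.1927]
tool_rot: [-178.0, 34.7, 179.3]
force: [-0.6, 0.0, -2.1]
grip_width: 0.015
```

```bash
python3 st.py
python3 - <<'E'
from h import *
grab('side');grab('top')
from meas import *
run(T[0]-.01,T[1],1,.073,.115,(.6415,.122))
im=load('side')['image'][90:210,240:360,::-1];cv2.imwrite('pics/p7.png',cv2.resize(im,(600,600)))
E
```

```text
13.53 q [-12.7  -6.2 -11.7 121.4  25.3  36.3  47.3] p [0.5925 0.1354 0.1927] rpy [-178.    34.7  179.3] F [-0.6  0.  -2.1] g 0.015
[[-0.8224  0.031   0.568 ]
 [ 0.0096  0.9991 -0.0407]
 [-0.5688 -0.028  -0.822 ]]
top tub 123 (array([0.6414, 0.1241, 0.0724]), np.float64(0.0011395195104070273)) 0.12161952782101541
0.115 12 [0.5841 0.078 ] [0.6608 0.1959] [0.6216 0.1923]
0.195 5 [0.5986 0.1226] [0.6025 0.1481] [0.6012 0.1289]
0.205 14 [0.5741 0.1225] [0.601  0.1513] [0.5934 0.1444]
0.215 4 [0.5768 0.1286] [0.5901 0.1506] [0.5888 0.1395]
0.225 4 [0.5744 0.1344] [0.5845 0.1472] [0.575  0.1391]
0.235 11 [0.5274 0.1313] [0.5882 0.1917] [0.5819 0.1438]
0.245 11 [0.5264 0.1312] [0.5875 0.1942] [0.5811 0.1405]
0.255 4 [0.5316 0.1694] [0.5374 0.1784] [0.5343 0.1739]
0.265 26 [0.531  0.1159] [0.5831 0.1785] [0.5423 0.1722]
0.275 14 [0.5418 0.1218] [0.5842 0.1937] [0.5719 0.1736]
side tub 340 (array([0.6421, 0.1203, 0.0727]), np.float64(0.001912969836021135)) 0.11973621250260755
0.115 43 [0.5602 0.08  ] [0.6623 0.1956] [0.581  0.1417]
0.125 17 [0.5593 0.1266] [0.58  0.142] [0.5712 0.1332]
0.135 5 [0.5768 0.1315] [0.5815 0.1359] [0.5797 0.1335]
0.145 6 [0.5764 0.1298] [0.583 0.136] [0.5787 0.1329]
0.155 7 [0.5743 0.1277] [0.5816 0.1346] [0.5788 0.1302]
0.165 8 [0.5741 0.127 ] [0.5866 0.1346] [0.5773 0.1302]
0.175 12 [0.5728 0.1242] [0.5851 0.1364] [0.5777 0.1305]
0.185 10 [0.5762 0.1164] [0.5903 0.1336] [0.5814 0.1257]
0.195 20 [0.5794 0.1154] [0.6009 0.1238] [0.5895 0.1186]
0.205 5 [0.5861 0.1141] [0.5966 0.1209] [0.5901 0.1199]
0.245 1 [0.5236 0.1931] [0.5236 0.1931] [0.5236 0.1931]
0.275 3 [0.5694 0.1477] [0.5776 0.1933] [0.574  0.1499]
```

View pics/p7.png

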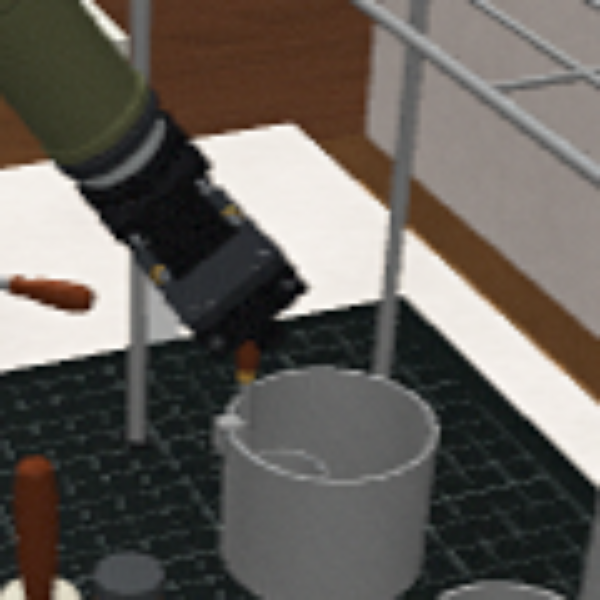

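Call:
servo_tool:
  plan:
    - [[0.0,0.0017,0,0.0025,0],[0.0,0.0034,0,0.0049,0],[0.0,0.0034,0,0.0049,0]]

```text
time_s: 13.88
tool_pos: [0.5934, 0.1357, 0.1888]
tool_rot: [-178.1, 34.8, 179.3]
force: [0.4, 0.0, -1.2]
grip_width: 0.0149
```

```bash
python3 st.py
```

```text
13.88 q [-12.6  -5.9 -11.8 121.7  25.9  35.6  46.6] p [0.5934 0.1357 0.1888] rpy [-178.1   34.8  179.3] F [ 0.4  0.  -1.2] g 0.0149
[[-0.8209  0.031   0.5702]
 [ 0.01    0.9992 -0.0399]
 [-0.571  -0.0271 -0.8205]]
```

Call:
servo_tool:
  plan:
    - [[0.0,0.0012,0,0.0017,0],[0.0,0.0012,0,0.0017,0],[0.02,0.0012,0,0.0017,0],[0.02,0.0012,0,0.0017,0],[0.06,0.0012,0,0.0017,0],[0.06,0.0012,0,0.0017,0],[0.06,0.0012,0,0.0017,0],[0.06,0.0012,0,0.0017,0],[0.06,0.0012,0,0.0017,0],[0.06,0.0012,0,0.0017,0],[0.06,0.0012,0,0.0017,0],[0.06,0.0012,0,0.0017,0]]

```text
time_s: 14.88
tool_pos: [0.5934, 0.1356, 0.1867]
tool_rot: [-178.1, 34.8, 179.3]
force: [0.6, -0.0, 0.1]
grip_width: 0.0585
```

```bash
python3 st.py
python3 - <<'E'
from h import *
grab('side');grab('top')
from meas import *
run(T[0]-.01,T[1],1,.073,.115,(.6415,.122))
E
```

```text
14.88 q [-12.6  -5.8 -11.9 121.8  26.1  35.4  46.4] p [0.5934 0.1356 0.1867] rpy [-178.1   34.8  179.3] F [ 0.6 -0.   0.1] g 0.0585
[[-0.8209  0.031   0.5702]
 [ 0.0101  0.9992 -0.0399]
 [-0.571  -0.027  -0.8205]]
top tub 115 (array([0.6414, 0.1241, 0.0725]), np.float64(0.0011173429525437525)) 0.12188380808864008
0.115 8 [0.5859 0.1704] [0.6613 0.1955] [0.6214 0.1923]
0.135 2 [0.5829 0.1358] [0.5833 0.1391] [0.5831 0.1375]
0.145 2 [0.5842 0.1356] [0.5843 0.139 ] [0.5842 0.1373]
0.185 1 [0.601  0.1032] [0.601  0.1032] [0.601  0.1032]
0.195 15 [0.576 0.1  ] [0.6023 0.1741] [0.5979 0.1671]
0.205 12 [0.578 0.1  ] [0.596  0.1733] [0.5895 0.154 ]
0.215 6 [0.5838 0.1063] [0.5898 0.1696] [0.5878 0.1364]
0.225 21 [0.5676 0.1061] [0.6029 0.172 ] [0.5908 0.1411]
0.235 15 [0.5408 0.1347] [0.6019 0.1738] [0.5923 0.1409]
0.245 13 [0.5264 0.1736] [0.5634 0.1944] [0.5321 0.1853]
0.255 42 [0.5255 0.1735] [0.5661 0.1943] [0.5393 0.1848]
0.265 51 [0.5262 0.0826] [0.5844 0.1944] [0.5708 0.1427]
0.275 84 [0.5256 0.0763] [0.5808 0.194 ] [0.5684 0.1337]
side tub 338 (array([0.642 , 0.1203, 0.0725]), np.flo
[... 194 characters left out ...]
.1362] [0.5871 0.1336]
0.145 8 [0.5831 0.1293] [0.5949 0.1412] [0.5872 0.1324]
0.155 8 [0.5837 0.1283] [0.5931 0.1359] [0.5863 0.1321]
0.165 10 [0.5834 0.1273] [0.592  0.1379] [0.5854 0.1304]
0.175 6 [0.5833 0.0941] [0.5877 0.1439] [0.5856 0.13  ]
0.185 10 [0.5808 0.0949] [0.5993 0.1004] [0.5892 0.098 ]
0.195 22 [0.5697 0.0917] [0.5996 0.0986] [0.5852 0.0962]
0.205 15 [0.5698 0.0943] [0.5907 0.0993] [0.5799 0.0966]
0.215 5 [0.5736 0.0905] [0.5865 0.0974] [0.5806 0.0934]
0.225 3 [0.5237 0.1711] [0.5264 0.175 ] [0.5242 0.1738]
0.235 5 [0.5235 0.1284] [0.526  0.1671] [0.524  0.1614]
0.265 15 [0.5674 0.1201] [0.5832 0.1732] [0.5716 0.1523]
0.275 26 [0.5239 0.079 ] [0.5761 0.1952] [0.5687 0.1661]
```

Call:
servo_tool:
  plan:
    - [[0.07,0,0,-0.008,0],[0.07,0,0,-0.02,0],[0.07,0,0,-0.035,0],[0.07,0,0,-0.055,0],[0.07,0,0,-0.075,0],[0.087,0,0,-0.092,0],[0.087,0,-0.015,-0.092,0],[0.087,0,-0.04,-0.092,0],[0.087,0,-0.07,-0.092,0],[0.087,0,-0.1,-0.092,0],[0.087,0,-0.13,-0.092,0],[0.087,0,-0.16,-0.092,0]]

```text
time_s: 15.98
tool_pos: [0.5601, -0.0048, 0.2497]
tool_rot: [-178.0, 33.7, 179.6]
force: [0.0, -0.3, -0.1]
grip_width: 0.0866
```

```bash
python3 st.py;  python3 - <<'E'
from h import *
grab('side');grab('top')
from meas import *
run(.58,.135,1,.073,.115,(.6415,.122))
im=load('side')['image'][90:210,240:360,::-1];cv2.imwrite('pics/p8.png',cv2.resize(im,(600,600)))
# small dipper and tub
tc=np.array([.655,-.108])
for n in('top','side'):
    c=load(n);w=cloud(c)
    d=np.hypot(w[...,0]-tc[0],w[...,1]-tc[1]); s=w[(abs(w[...,2]-.095)<.012)&(d>.042)&(d<.068)]; print(n,'tubS',len(s),circ(s))
    s=w[box(w,(.38,.5),(-.4,-.27),(.02,.21))]
    for z in(.06,.08,.1,.12,.14,.16,.18,.19):
        q=s[abs(s[:,2]-z)<.008]
        if len(q):print(z,len(q),np.median(q,0)[:2],q.min(0)[:2],q.max(0)[:2])
E
```

```text
15.98 q [ 16.5 -17.3 -18.4 122.5  -2.5  40.4  87.7] p [ 0.5601 -0.0048  0.2497] rpy [-178.    33.7  179.6] F [ 0.  -0.3 -0.1] g 0.0866
[[-0.8321  0.0271  0.5539]
 [ 0.0062  0.9992 -0.0396]
 [-0.5545 -0.0295 -0.8316]]
top tub 204 (array([0.6415, 0.1241, 0.0724]), np.float64(0.001644608748786177)) 0.12241940258493315
0.115 63 [0.5657 0.0813] [0.6194 0.1916] [0.5771 0.1392]
0.125 2 [0.5845 0.136 ] [0.5978 0.1805] [0.5912 0.1582]
0.135 1 [0.5836 0.1392] [0.5836 0.1392] [0.5836 0.1392]
0.155 3 [0.5831 0.1323] [0.5864 0.1388] [0.5838 0.1356]
0.165 2 [0.5842 0.1354] [0.5846 0.1419] [0.5844 0.1387]
0.175 2 [0.5835 0.1321] [0.5872 0.1386] [0.5853 0.1354]
0.185 5 [0.5848 0.132 ] [0.5879 0.1449] [0.5852 0.1385]
0.195 4 [0.5856 0.1319] [0.5891 0.1447] [0.5873 0.1382]
0.205 5 [0.5853 0.135 ] [0.5902 0.1445] [0.5871 0.1382]
0.215 3 [0.5885 0.1318] [0.5914 0.1443] [0.5897 0.1348]
0.225 13 [0.5874 0.1317] [0.603  0.1443] [0.593  0.1379]
0.235 11 [0.5922 0.1347] [0.6021 0.1411] [0.5955 0.1379]
side tub 273 (array([0.6421, 0.1205, 0.0726]), np.float64(0.0018209662838628228)) 0.11873698902288207
0.115 
[... 674 characters left out ...]
 12 [ 0.4271 -0.3251] [ 0.4204 -0.3314] [ 0.4338 -0.3228]
0.19 19 [ 0.4266 -0.3281] [ 0.4203 -0.3349] [ 0.4336 -0.3237]
side tubS 276 (array([ 0.6562, -0.1104,  0.0539]), np.float64(0.0012752947043654114))
0.06 30 [ 0.4099 -0.3403] [ 0.4063 -0.3481] [ 0.4281 -0.3343]
0.08 55 [ 0.4174 -0.3372] [ 0.4045 -0.3482] [ 0.4287 -0.3271]
0.1 11 [ 0.4247 -0.3362] [ 0.4218 -0.3388] [ 0.4271 -0.3338]
0.12 20 [ 0.4218 -0.3383] [ 0.4184 -0.3409] [ 0.4295 -0.3315]
0.14 32 [ 0.4222 -0.3388] [ 0.4177 -0.3414] [ 0.4309 -0.3315]
0.16 35 [ 0.4221 -0.3395] [ 0.4167 -0.3419] [ 0.4325 -0.3268]
0.18 37 [ 0.4217 -0.3378] [ 0.4171 -0.3415] [ 0.4295 -0.3289]
0.19 40 [ 0.4237 -0.3365] [ 0.4171 -0.3412] [ 0.4304 -0.328 ]
```

View pics/p8.png

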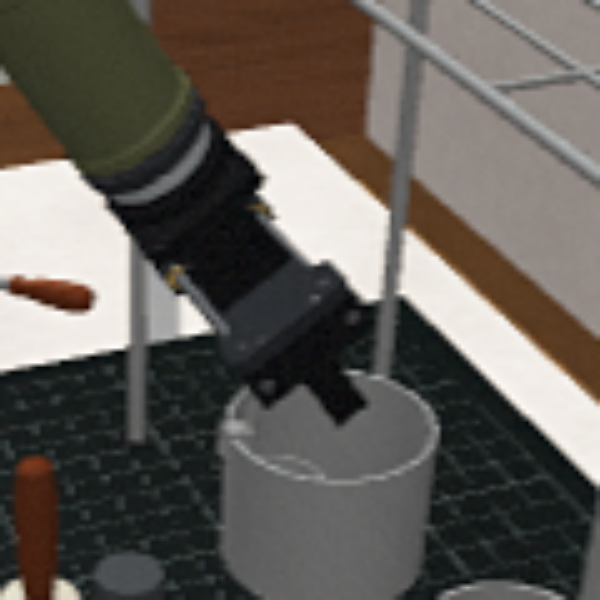

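Call:
servo_tool:
  plan:
    - [[0.087,0.0,-0.02,-0.004,0],[0.087,0.005,-0.05,-0.008,0],[0.087,0.012,-0.08,-0.012,0],[0.087,0.02,-0.11,-0.016,0],[0.087,0.028,-0.14,-0.021,0],[0.087,0.036,-0.17,-0.026,0],[0.087,0.044,-0.2,-0.032,0],[0.087,0.051,-0.225,-0.037,0],[0.087,0.055,-0.247,-0.039,0],[0.087,0.065,-0.27,-0.046,0],[0.087,0.075,-0.29,-0.053,0],[0.087,0.085,-0.31,-0.06,0]]

```text
time_s: 17.08
tool_pos: [0.4414, -0.3198, 0.2629]
tool_rot: [-177.9, 33.7, 178.7]
force: [0.8, 0.2, -0.8]
grip_width: 0.087
```

```bash
python3 st.py
```

```text
17.08 q [ 43.1 -14.1   4.1 119.2 -27.   51.9 147.8] p [ 0.4414 -0.3198  0.2629] rpy [-177.9   33.7  178.7] F [ 0.8  0.2 -0.8] g 0.087
[[-0.8317  0.0427  0.5536]
 [ 0.0185  0.9986 -0.0492]
 [-0.5549 -0.0306 -0.8313]]
```

Call:
servo_tool:
  plan:
    - [[0.087,0.01,-0.003,0.012,0],[0.087,0.02,-0.006,0.024,0],[0.087,0.03,-0.0105,0.036,0],[0.087,0.038,-0.0105,0.047,0],[0.087,0.038,-0.0105,0.047,0]]

```text
time_s: 17.5
tool_pos: [0.4343, -0.3301, 0.2009]
tool_rot: [-178.1, 33.6, 178.7]
force: [0.3, 0.3, 0.9]
grip_width: 0.0869
```

```bash
python3 st.py
```

```text
17.5 q [ 36.7 -11.1  11.8 123.8 -29.2  45.5 153.6] p [ 0.4343 -0.3301  0.2009] rpy [-178.1   33.6  178.7] F [0.3 0.3 0.9] g 0.0869
[[-0.8331  0.0413  0.5516]
 [ 0.0191  0.9988 -0.0459]
 [-0.5528 -0.0277 -0.8328]]
```

Call:
servo_tool:
  plan:
    - [[0.087,0.006,0,0.01,0],[0.087,0.012,0,0.02,0],[0.087,0.019,-0.001,0.03,0],[0.087,0.026,-0.001,0.04,0],[0.087,0.032,-0.001,0.0497,0],[0.087,0.032,-0.001,0.0497,0]]

```text
time_s: 18.0
tool_pos: [0.4358, -0.3302, 0.1412]
tool_rot: [-178.3, 33.6, 178.8]
force: [-1.1, 0.7, -0.1]
grip_width: 0.087
```

```bash
python3 st.py
```

```text
18.0 q [  3.2 -10.8  43.8 128.5 -25.7  37.1 154. ] p [ 0.4358 -0.3302  0.1412] rpy [-178.3   33.6  178.8] F [-1.1  0.7 -0.1] g 0.087
[[-0.833   0.0374  0.552 ]
 [ 0.0176  0.999  -0.0411]
 [-0.553  -0.0245 -0.8328]]
```

Call:
servo_tool:
  plan:
    - [[0.04,0,-0.001,0,0],[0.0,0,-0.001,0,0],[0.0,0,-0.001,0,0],[0.0,0,-0.001,0,0],[0.0,0,-0.001,0,0],[0.0,0,-0.001,0,0],[0.0,0,-0.001,0,0],[0.0,0,-0.001,0,0],[0.0,0,-0.001,0,0],[0.0,0,-0.001,0,0],[0.0,0,-0.001,0,0],[0.0,0,-0.001,0,0]]

```text
time_s: 19.0
tool_pos: [0.4358, -0.3311, 0.1412]
tool_rot: [-178.3, 33.6, 178.8]
force: [-0.4, 0.6, 1.7]
grip_width: 0.0153
```

Call:
servo_tool:
  plan:
    - [[0.0,0,0,0,0],[0.0,0,0,0,0],[0.0,0,0,0,0],[0.0,0,0,0,0],[0.0,0,0,0,0],[0.0,0,0,0,0]]

```text
time_s: 19.5
tool_pos: [0.4358, -0.331, 0.1412]
tool_rot: [-178.3, 33.6, 178.8]
force: [0.2, 0.7, 1.5]
grip_width: 0.0151
```

```bash
python3 st.py
```

```text
19.5 q [  2.7 -10.8  44.4 128.4 -25.6  37.1 154.1] p [ 0.4358 -0.331   0.1412] rpy [-178.3   33.6  178.8] F [0.2 0.7 1.5] g 0.0151
[[-0.833   0.0372  0.552 ]
 [ 0.0176  0.999  -0.0407]
 [-0.553  -0.0242 -0.8329]]
```

Call:
servo_tool:
  plan:
    - [[0.0,-0.01,0,-0.013,0],[0.0,-0.024,0,-0.03,0],[0.0,-0.042,0.002,-0.053,0],[0.0,-0.06,0.004,-0.078,0],[0.0,-0.077,0.006,-0.1,0],[0.0,-0.091,0.007,-0.12,0],[0.0,-0.095,0.02,-0.118,0],[0.0,-0.106,0.045,-0.111,0],[0.0,-0.117,0.07,-0.104,0],[0.0,-0.13,0.098,-0.096,0],[0.0,-0.142,0.124,-0.089,0],[0.0,-0.151,0.141,-0.084,0]]

```text
time_s: 20.5
tool_pos: [0.5221, -0.1904, 0.2898]
tool_rot: [-178.3, 33.4, 178.6]
force: [-1.0, -0.9, -1.2]
grip_width: 0.0153
```

```bash
python3 st.py
python3 - <<'E'
from h import *
grab('side');grab('top')
from meas import *
run(T[0]+.005,T[1],1,.054,.095,(.656,-.108))
E
```

```text
20.5 q [ 35.9 -17.2  -9.2 118.2 -19.5  48.9 123.5] p [ 0.5221 -0.1904  0.2898] rpy [-178.3   33.4  178.6] F [-1.  -0.9 -1.2] g 0.0153
[[-0.8348  0.0397  0.5492]
 [ 0.0197  0.9989 -0.0422]
 [-0.5503 -0.0244 -0.8346]]
top tub 164 (array([ 0.6557, -0.1062,  0.0537]), np.float64(0.0010875337304268576)) 0.10183465076412573
0.095 20 [ 0.488  -0.1406] [ 0.6079 -0.1282] [ 0.5069 -0.1325]
0.105 1 [ 0.494  -0.1342] [ 0.494  -0.1342] [ 0.494  -0.1342]
0.115 4 [ 0.5003 -0.1356] [ 0.5138 -0.1295] [ 0.5054 -0.1297]
0.125 7 [ 0.4962 -0.1345] [ 0.5098 -0.1311] [ 0.5063 -0.1313]
0.145 14 [ 0.5248 -0.1895] [ 0.5551 -0.166 ] [ 0.5449 -0.176 ]
0.155 50 [ 0.5211 -0.1936] [ 0.5548 -0.1555] [ 0.5443 -0.1804]
0.165 8 [ 0.5197 -0.1916] [ 0.5568 -0.1549] [ 0.5547 -0.1806]
0.175 11 [ 0.5184 -0.1931] [ 0.5576 -0.1528] [ 0.5483 -0.1756]
0.185 18 [ 0.5177 -0.1946] [ 0.5577 -0.1554] [ 0.5525 -0.1701]
side tub 247 (array([ 0.656 , -0.1104,  0.0538]), np.float64(0.0011980999507134053)) 0.0987964770286687
0.095 56 [ 0.4868 -0.1635] [ 0.6077 -0.1302] [ 0.4982 -0.1533]
0.105 19 [ 0.4919 -0.1547] [ 0.5086 -0.1378] [ 0.4
[... 254 characters left out ...]
6 -0.1962]
0.165 73 [ 0.5064 -0.2052] [ 0.5563 -0.1614] [ 0.5361 -0.1963]
0.175 85 [ 0.5064 -0.2075] [ 0.5583 -0.1596] [ 0.5379 -0.1926]
0.185 26 [ 0.5067 -0.2064] [ 0.5561 -0.1669] [ 0.5315 -0.1962]
0.195 14 [ 0.4923 -0.2079] [ 0.5138 -0.1921] [ 0.5079 -0.1961]
0.205 23 [ 0.4902 -0.2064] [ 0.5132 -0.1927] [ 0.4961 -0.1981]
0.215 39 [ 0.491  -0.2071] [ 0.5154 -0.1864] [ 0.4991 -0.1977]
0.225 19 [ 0.494  -0.2052] [ 0.5123 -0.1868] [ 0.5081 -0.1957]
0.235 9 [ 0.5066 -0.1956] [ 0.5129 -0.1914] [ 0.5091 -0.1941]
0.245 9 [ 0.5072 -0.1952] [ 0.5155 -0.1912] [ 0.5095 -0.1926]
0.255 13 [ 0.5055 -0.1976] [ 0.5153 -0.1913] [ 0.5099 -0.1957]
0.265 7 [ 0.5077 -0.1978] [ 0.5167 -0.196 ] [ 0.5105 -0.1973]
```

Call:
servo_tool:
  plan:
    - [[0.0,-0.015,0.003,0.01,0],[0.0,-0.03,0.007,0.02,0],[0.0,-0.0415,0.012,0.027,0],[0.0,-0.036,0.012,0.036,0],[0.0,-0.029,0.013,0.046,0],[0.0,-0.022,0.013,0.056,0],[0.0,-0.034,0.027,0.063,0],[0.0,-0.046,0.044,0.071,0],[0.0,-0.058,0.06,0.079,0],[0.0,-0.0675,0.0706,0.0843,0],[0.0,-0.0675,0.0706,0.0843,0],[0.0,-0.0675,0.0706,0.0843,0]]

```text
time_s: 21.6
tool_pos: [0.6271, -0.1213, 0.2538]
tool_rot: [-178.3, 33.3, 179.1]
force: [0.5, -0.7, -1.3]
grip_width: 0.015
```

```bash
python3 st.py
python3 - <<'E'
from h import *
grab('side');grab('top')
from meas import *
run(T[0]+.005,T[1],1,.054,.095,(.656,-.108))
im=load('side')['image'][120:240,270:390,::-1];cv2.imwrite('pics/p9.png',cv2.resize(im,(600,600)))
E
```

```text
21.6 q [ 32.6  -6.  -20.3 113.  -10.   39.9 106.1] p [ 0.6271 -0.1213  0.2538] rpy [-178.3   33.3  179.1] F [ 0.5 -0.7 -1.3] g 0.015
[[-0.8359  0.0313  0.548 ]
 [ 0.0129  0.9992 -0.0373]
 [-0.5487 -0.0241 -0.8357]]
top tub 97 (array([ 0.6557, -0.1061,  0.0535]), np.float64(0.0012723649741508683)) 0.10192546460293976
0.095 43 [ 0.6024 -0.159 ] [ 0.7103 -0.0642] [ 0.6965 -0.117 ]
0.115 12 [ 0.6198 -0.1136] [ 0.6485 -0.0934] [ 0.6446 -0.1067]
0.125 5 [ 0.6178 -0.1081] [ 0.6466 -0.0953] [ 0.6221 -0.0988]
0.135 7 [ 0.6201 -0.1105] [ 0.6586 -0.09  ] [ 0.6273 -0.0994]
0.145 10 [ 0.6187 -0.1082] [ 0.6593 -0.0915] [ 0.6404 -0.1019]
0.155 1 [ 0.6539 -0.097 ] [ 0.6539 -0.097 ] [ 0.6539 -0.097 ]
0.255 3 [ 0.6357 -0.1384] [ 0.6381 -0.1076] [ 0.636  -0.1327]
0.265 4 [ 0.6295 -0.1355] [ 0.6345 -0.1282] [ 0.6326 -0.134 ]
0.275 1 [ 0.6133 -0.1288] [ 0.6133 -0.1288] [ 0.6133 -0.1288]
side tub 210 (array([ 0.6561, -0.1105,  0.0538]), np.float64(0.0013145069562089443)) 0.09882240565562321
0.095 73 [ 0.6002 -0.1651] [ 0.7094 -0.065 ] [ 0.623  -0.1294]
0.105 1 [ 0.6466 -0.1321] [ 0.6466 -0.1321] [ 0.6466 -0.1321]
0.115 37 [ 0.6182 -0.1355] [ 0.6572 -0.0915] [ 0.6349 -0.1272]
0.125 65 [ 0.6112 -0.1375] [ 0.6619 -0.092 ] [ 0.6416 -0.127 ]
0.135 62 [ 0.6123 -0.1364] [ 0.6605 -0.0909] [ 0.6425 -0.1257]
0.145 43 [ 0.612  -0.1375] [ 0.6621 -0.0937] [ 0.6412 -0.1266]
0.155 6 [ 0.5982 -0.1275] [ 0.6171 -0.1233] [ 0.6152 -0.1255]
0.165 20 [ 0.596  -0.1391] [ 0.619  -0.1236] [ 0.6012 -0.1292]
0.175 18 [ 0.5961 -0.1372] [ 0.615  -0.1233] [ 0.5997 -0.1307]
0.185 32 [ 0.5963 -0.139 ] [ 0.6194 -0.1159] [ 0.6077 -0.1276]
0.195 11 [ 0.6118 -0.128 ] [ 0.6183 -0.1201] [ 0.6142 -0.1255]
0.205 6 [ 0.6139 -0.1266] [ 0.619  -0.1225] [ 0.616  -0.1256]
0.215 10 [ 0.6114 -0.1284] [ 0.6209 -0.1204] [ 0.6143 -0.1254]
0.225 5 [ 0.6121 -0.1295] [ 0.6182 -0.1241] [ 0.6169 -0.1284]
```

View pics/p9.png

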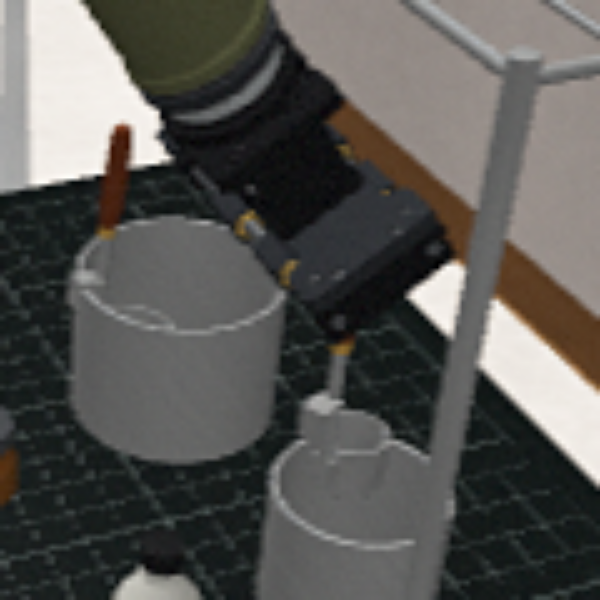

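Call:
servo_tool:
  plan:
    - [[0.0,0.005,0,0.004,0],[0.0,0.01,0,0.012,0],[0.0,0.015,0,0.02,0],[0.0,0.02,0,0.028,0],[0.0,0.025,0.001,0.036,0],[0.0,0.03,0.001,0.043,0],[0.0,0.035,0.001,0.051,0],[0.0,0.04,0.0014,0.058,0],[0.0,0.045,0.0014,0.066,0],[0.0,0.045,0.0014,0.066,0]]

```text
time_s: 22.53
tool_pos: [0.624, -0.1228, 0.1713]
tool_rot: [-178.4, 33.1, 178.9]
force: [-1.0, -0.4, -1.3]
grip_width: 0.0153
```

```bash
python3 st.py
python3 - <<'E'
from h import *
grab('side');grab('top')
from meas import *
run(T[0]-.01,T[1],1,.054,.095,(.656,-.108))
im=load('side')['image'][120:240,270:390,::-1];cv2.imwrite('pics/p10.png',cv2.resize(im,(600,600)))
E
```

```text
22.53 q [ 32.3  -1.7 -20.9 119.1  -9.2  29.9 106.4] p [ 0.624  -0.1228  0.1713] rpy [-178.4   33.1  178.9] F [-1.  -0.4 -1.3] g 0.0153
[[-0.8377  0.0338  0.545 ]
 [ 0.0157  0.9992 -0.0377]
 [-0.5458 -0.023  -0.8376]]
top tub 106 (array([ 0.6559, -0.1061,  0.0535]), np.float64(0.0010753167068370138)) 0.10278354373031567
0.095 28 [ 0.6021 -0.1598] [ 0.6941 -0.0635] [ 0.6769 -0.1468]
0.105 1 [ 0.6941 -0.1399] [ 0.6941 -0.1399] [ 0.6941 -0.1399]
0.175 4 [ 0.6323 -0.1353] [ 0.636  -0.1066] [ 0.6332 -0.1313]
0.205 4 [ 0.6067 -0.1294] [ 0.6084 -0.1179] [ 0.6073 -0.1243]
0.215 5 [ 0.5625 -0.1339] [ 0.6065 -0.0777] [ 0.605  -0.1319]
0.225 7 [ 0.5608 -0.0791] [ 0.5834 -0.0641] [ 0.5615 -0.0736]
0.235 25 [ 0.5562 -0.1316] [ 0.5997 -0.0779] [ 0.5634 -0.0864]
0.245 36 [ 0.5554 -0.1322] [ 0.6172 -0.0768] [ 0.5739 -0.0858]
0.255 71 [ 0.5658 -0.1815] [ 0.617  -0.0643] [ 0.5999 -0.1046]
0.265 82 [ 0.5619 -0.1829] [ 0.6025 -0.0658] [ 0.5945 -0.1037]
0.275 60 [ 0.5722 -0.1815] [ 0.5912 -0.0655] [ 0.5856 -0.1106]
side tub 223 (array([ 0.6558, -0.1104,  0.054 ]), np.float64(0.0018979260562052942)) 0.10462404912660123
0.095 67 [ 0.5923 -0.1644] [ 0.6926 -0.0634] [ 0.6141 -0.1341]
0.105 26 [ 0.593  -0.1401] [ 0.6162 -0.1216] [ 0.6054 -0.1278]
0.115 9 [ 0.6095 -0.1292] [ 0.6144 -0.1215] [ 0.6111 -0.1255]
0.125 5 [ 0.6096 -0.1286] [ 0.6166 -0.126 ] [ 0.6128 -0.1273]
0.135 2 [ 0.6114 -0.1278] [ 0.6123 -0.1276] [ 0.6119 -0.1277]
0.205 1 [ 0.556  -0.1077] [ 0.556  -0.1077] [ 0.556  -0.1077]
0.225 5 [ 0.5555 -0.1219] [ 0.5593 -0.0988] [ 0.5568 -0.1132]
0.245 1 [ 0.6128 -0.1103] [ 0.6128 -0.1103] [ 0.6128 -0.1103]
0.255 27 [ 0.5555 -0.1826] [ 0.6138 -0.1063] [ 0.6036 -0.1232]
0.265 79 [ 0.5559 -0.1829] [ 0.6081 -0.0976] [ 0.5756 -0.1663]
0.275 30 [ 0.5563 -0.1825] [ 0.5854 -0.1673] [ 0.5756 -0.1703]
```

View pics/p10.png

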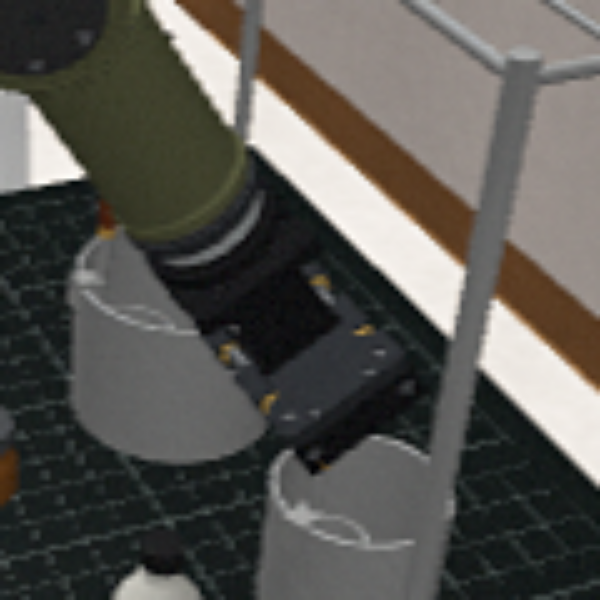

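Call:
servo_tool:
  plan:
    - [[0.0,0.0015,0,0.0023,0],[0.0,0.003,0,0.0046,0],[0.0,0.003,0,0.0046,0],[0.02,0.003,0,0.0046,0],[0.02,0.003,0,0.0046,0],[0.06,0.003,0,0.0046,0],[0.06,0.003,0,0.0046,0],[0.06,0.003,0,0.0046,0],[0.06,0.003,0,0.0046,0],[0.06,0.003,0,0.0046,0],[0.06,0.003,0,0.0046,0],[0.06,0.003,0,0.0046,0]]

```text
time_s: 23.63
tool_pos: [0.6253, -0.1232, 0.1683]
tool_rot: [-178.4, 33.3, 179.0]
force: [-0.5, 0.1, -0.2]
grip_width: 0.0565
```

```bash
python3 st.py
python3 - <<'E'
from h import *
grab('side');grab('top')
from meas import *
run(T[0]-.01,T[1],1,.054,.095,(.656,-.108))
E
```

```text
23.63 q [ 32.3  -1.4 -21.  119.3  -9.2  29.2 106.4] p [ 0.6253 -0.1232  0.1683] rpy [-178.4   33.3  179. ] F [-0.5  0.1 -0.2] g 0.0565
[[-0.8358  0.0339  0.5479]
 [ 0.0153  0.9991 -0.0385]
 [-0.5488 -0.0238 -0.8356]]
top tub 112 (array([ 0.6558, -0.1061,  0.0537]), np.float64(0.001259656867850638)) 0.10322924066266365
0.095 30 [ 0.5996 -0.1598] [ 0.6944 -0.0643] [ 0.6632 -0.1469]
0.105 1 [ 0.6702 -0.158 ] [ 0.6702 -0.158 ] [ 0.6702 -0.158 ]
0.155 1 [ 0.6168 -0.1139] [ 0.6168 -0.1139] [ 0.6168 -0.1139]
0.165 2 [ 0.6119 -0.1513] [ 0.6148 -0.1508] [ 0.6133 -0.151 ]
0.175 4 [ 0.6132 -0.1569] [ 0.6356 -0.0869] [ 0.6257 -0.1138]
0.185 6 [ 0.6102 -0.1501] [ 0.614  -0.1145] [ 0.611  -0.1191]
0.195 1 [ 0.6076 -0.1497] [ 0.6076 -0.1497] [ 0.6076 -0.1497]
0.205 3 [ 0.6044 -0.1523] [ 0.6082 -0.1498] [ 0.605  -0.1499]
0.215 5 [ 0.6033 -0.1576] [ 0.6255 -0.1193] [ 0.6071 -0.1542]
0.225 2 [ 0.5607 -0.085 ] [ 0.5638 -0.085 ] [ 0.5623 -0.085 ]
0.235 44 [ 0.5562 -0.1535] [ 0.6001 -0.0645] [ 0.5667 -0.0752]
0.245 48 [ 0.5554 -0.1533] [ 0.6175 -0.0636] [ 0.5806 -0.0758]
0.255 89 [ 0.5566 -0.1831] [ 0.61
[... 498 characters left out ...]
149 -0.1271]
0.135 2 [ 0.6141 -0.1302] [ 0.6191 -0.1281] [ 0.6166 -0.1292]
0.165 13 [ 0.6117 -0.1626] [ 0.6318 -0.1582] [ 0.618  -0.1602]
0.175 14 [ 0.6119 -0.1626] [ 0.6335 -0.159 ] [ 0.6228 -0.1609]
0.185 1 [ 0.6242 -0.1626] [ 0.6242 -0.1626] [ 0.6242 -0.1626]
0.205 2 [ 0.5568 -0.0878] [ 0.5568 -0.0871] [ 0.5568 -0.0874]
0.215 13 [ 0.5555 -0.1425] [ 0.56   -0.0917] [ 0.5567 -0.1131]
0.225 9 [ 0.5557 -0.144 ] [ 0.559  -0.0938] [ 0.5577 -0.1259]
0.245 3 [ 0.6123 -0.0885] [ 0.6173 -0.0858] [ 0.617  -0.0871]
0.255 54 [ 0.5557 -0.183 ] [ 0.6086 -0.0931] [ 0.5995 -0.1644]
0.265 47 [ 0.5567 -0.182 ] [ 0.6056 -0.1554] [ 0.5717 -0.1713]
0.275 25 [ 0.5564 -0.1826] [ 0.5836 -0.1665] [ 0.5737 -0.1696]
```

Call:
servo_tool:
  plan:
    - [[0.07,0,0,-0.006,0],[0.07,0,0,-0.016,0],[0.07,0,0,-0.03,0],[0.07,0,0,-0.046,0],[0.07,0,0,-0.064,0],[0.07,0,0,-0.082,0],[0.07,0,0,-0.1,0],[0.07,0,0,-0.12,0],[0.07,0,-0.02,-0.13,0],[0.07,0,-0.05,-0.13,0],[0.07,0,-0.08,-0.13,0],[0.07,0,-0.08,-0.13,0]]

```text
time_s: 24.73
tool_pos: [0.5502, -0.205, 0.2809]
tool_rot: [-178.2, 33.5, 178.6]
force: [-0.2, -0.3, 0.0]
grip_width: 0.0701
```

```bash
python3 st.py
python3 - <<'E'
from h import *
grab('side');grab('top')
from meas import *
def axis(n,xr,yr,zr):
    w=cloud(load(n)); q=w[box(w,xr,yr,zr)]
    a=np.polyfit(q[:,2],q[:,:2],1); print(n,len(q),'lean deg',np.degrees(np.arctan(a[0])).round(1),'at z',zr[0],a[0]*zr[0]+a[1])
for n in('top','side'):
    axis(n,(.575,.615),(.115,.155),(.135,.24)); axis(n,(.595,.65),(-.15,-.105),(.115,.22))
    w=cloud(load(n))
    for nm,a,b,z in(('jar',(.44,.51),(.04,.12),(.05,.075)),('maul',(.37,.42),(.01,.075),(.175,.21)),('glue',(.47,.54),(-.18,-.1),(.11,.14))):
        w0=w[box(w,a,b,z)]; print(nm,len(w0),np.median(w0,0) if len(w0) else '')
im=load('side')['image'];cv2.imwrite('pics/p11.png',cv2.resize(im[90:250,230:400,::-1],(680,600)))
E
```

```text
24.73 q [ 34.3 -12.8  -8.3 115.9 -18.5  46.4 122.9] p [ 0.5502 -0.205   0.2809] rpy [-178.2   33.5  178.6] F [-0.2 -0.3  0. ] g 0.0701
[[-0.834   0.0422  0.5501]
 [ 0.021   0.9988 -0.0448]
 [-0.5514 -0.0259 -0.8339]]
top 48 lean deg [9.5 0.9] at z 0.135 [0.5778 0.1366]
top 30 lean deg [ 2.1 -0.6] at z 0.115 [ 0.6105 -0.1175]
jar 142 [0.4718 0.0773 0.0629]
maul 48 [0.3959 0.0413 0.1936]
glue 36 [ 0.5028 -0.1373  0.1289]
side 30 lean deg [0.7 1.7] at z 0.135 [0.5866 0.1313]
side 77 lean deg [-2.3 -0.9] at z 0.115 [ 0.615  -0.1269]
jar 132 [0.4691 0.067  0.0617]
maul 59 [0.3934 0.0306 0.1889]
glue 72 [ 0.5016 -0.1484  0.1261]
```

View pics/p11.png

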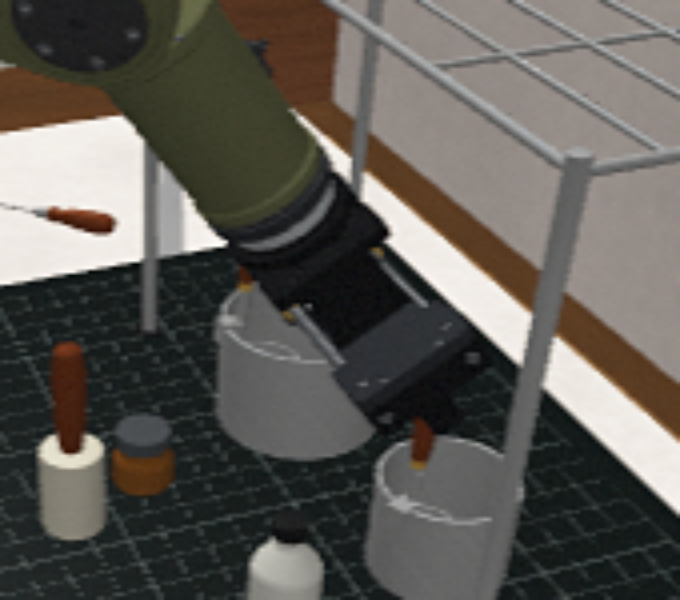

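Call:
servo_tool:
  plan:
    - [[0.07,0.01,0,-0.015,0],[0.07,0.02,0,-0.03,0],[0.07,0.03,0,-0.045,0],[0.07,0.03,0,-0.045,0],[0.07,0.03,0,-0.045,0],[0.07,0.03,0,-0.045,0]]

```text
time_s: 25.33
tool_pos: [0.5122, -0.2025, 0.2985]
tool_rot: [-178.7, 32.9, 178.8]
force: [-0.9, 0.1, 0.3]
grip_width: 0.0703
```

```bash
python3 st.py
python3 - <<'E'
from h import *
grab('side');grab('top')
c=load('side')['image'].astype(int);
for n in('top','side'):
    D=load(n);w=cloud(D);I=D['image'].astype(int);red=I[...,0]-I[...,2]>25
    for nm,xr,yr,h in(('L',(.57,.62),(.11,.16),.115),('S',(.59,.66),(-.16,-.09),.095)):
        for lo,hi in((.022,.038),(.05,.07),(.07,.09),(.09,.11),(.112,.13)):
            k=box(w,xr,yr,(h+lo-.002,h+hi)); 
            if lo>.04:k&=red
            q=w[k]
            if len(q)>2: print(n,nm,lo,len(q),np.median(q,0).round(4))
im=load('side')['image'];cv2.imwrite('pics/p12.png',cv2.resize(im[90:250,230:400,::-1],(680,600)))
E
```

```text
25.33 q [ 37.9 -17.3  -8.5 117.  -20.8  51.5 126.4] p [ 0.5122 -0.2025  0.2985] rpy [-178.7   32.9  178.8] F [-0.9  0.1  0.3] g 0.0703
[[-0.8394  0.032   0.5425]
 [ 0.0169  0.9993 -0.0328]
 [-0.5432 -0.0184 -0.8394]]
top L 0.05 4 [0.5851 0.1369 0.1792]
top L 0.07 8 [0.5859 0.1382 0.1967]
top L 0.09 8 [0.589  0.1396 0.2142]
top L 0.112 20 [0.595  0.1379 0.2346]
top S 0.05 5 [ 0.612  -0.1158  0.1561]
top S 0.07 7 [ 0.6111 -0.1172  0.1751]
top S 0.09 7 [ 0.6119 -0.1157  0.1925]
side S 0.022 14 [ 0.6149 -0.127   0.1255]
side S 0.05 26 [ 0.6128 -0.1275  0.156 ]
side S 0.07 30 [ 0.6129 -0.1285  0.1749]
side S 0.09 35 [ 0.6142 -0.1285  0.1951]
side S 0.112 25 [ 0.6168 -0.1264  0.2113]
```

View pics/p12.png

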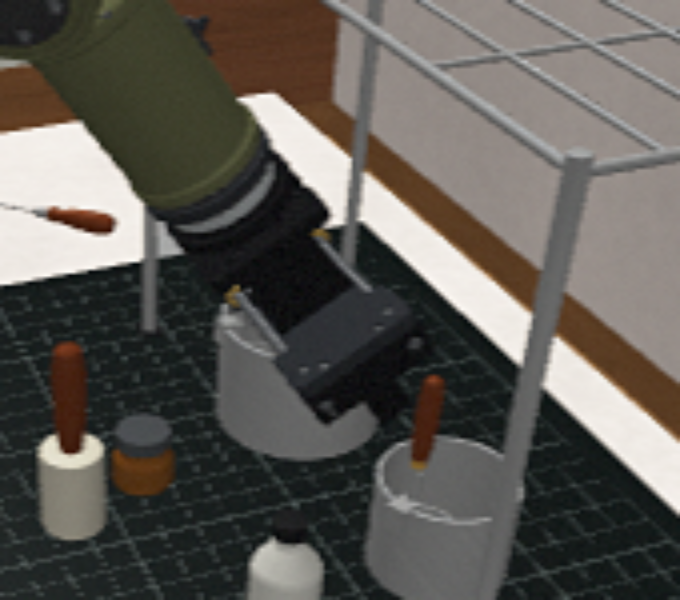

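```bash
python3 -c "
from cell import env
print(env.sign_off())"
```

```text
the job is handed in; nothing more can be done
None
```

Both dippers are hanging on their own tubs and the job is handed in, at about 25 s of the 72 s allowed. The sign-off gave no verdict.

**How it was done:** The shelf was too low for an upright gripper, and the move tool has no tilt command. I drove the wrist to its joint-6 stop in free air until the tool leaned forward about 38°, and worked at 33–36° from there. Each dipper was gripped while standing, carried in upright, lowered onto the front of its rim and released.

**Last checks (camera measurements, good to about 2 mm):**

| | Hook to tub centre | Allowed | Lean (limit about 14°) |
|---|---|---|---|
| Large dipper | about 67 mm | 63–79 mm | 3–6° |
| Small dipper | about 53 mm | 44–60 mm | under about 3° |

- **Hang:** In the pictures both cups are inside their tubs. The tongue was seen outside the wall as each was lowered, and both hung by themselves after release.
- **Surroundings:** The maul, jar and glue bottle measured where they were, within camera error. There was no sign of touching the shelf, and the gripper stood clear at the end.

**Disagreements and gaps:**
- **Camera mismatch:** The two cameras differ by 3–4 mm in y for the tub centres.
- **Large dipper lean:** One fit gave 9.5°, which I think is spoiled by rim points. The arm also hid the large dipper from the side camera in the last picture, so its final check is from the top view alone.
- **Force spike:** The wrist force read about 59 N for a moment early on, as joint 6 reached its stop in free air. It died away at once.

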